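# Load the relief tile into the carrier and bolt it in

### The job

Slide the terracotta tile with the rosette up the metal ramp into the lower bay of the wooden carrier, gently, without lifting it, until it is fully home against the stop at the far end. Then slide the steel bolt all the way across behind it. Leave everything else where it stands.

Things in the scene. Friction and masses are not known exactly. Their poses are not given: they have to be found in the camera images.
- relief_tile: fired terracotta tile, 90 x 90 x 24 mm, 0.3 to 0.6 kg, lying flat, with a low rosette of eight petals (5 mm high, 80 mm across) on top. Too wide to grip: push it by its edge faces. Origin: centre of its underside; x, y square to its edge faces, z up. Starts on the table before the ramp's foot, up to 65 mm either side of the ramp's centre line, up to 0.25 rad askew to the carrier.
- carrier: fixed two-level wooden carrier. Origin: on the table under the ramp's crest, on the centre line; x: loading direction (level), y: to its left, z up. Deck level, 20 mm high, from x = 0 on. Side rails guide the tile: inner faces at y = +-50 mm, 20 mm above the deck, round-nosed, from x = 19 mm on. Stop face at x = 108 mm, 25 mm above the deck.
- ramp_foot (a point): middle of the lower edge of the aluminium ramp, at x = -120 mm, on the table; the ramp is 112 mm wide and rises 20 mm (9.5 degrees) to the deck at x = 0; axes as the carrier's
- shelf_edge (a point): middle of the front lower edge of the carrier's upper shelf, at x = -4 mm, 115 mm above the table. The shelf covers the bay from there to x = 138 mm, y = +-78 mm, top 130 mm above the table; an upright front board 8 mm thick on its front edge goes up to 185 mm; 12 mm posts at x = 35 and 128 mm, y = +-69 mm. The tool must lean back out of the bay to reach in under it; axes as the carrier's
- home (a point): point on the deck (x = 63, y = 0, z = 20 mm in the carrier's frame) where the centre of the tile's underside is when the tile is fully home against the stop; axes as the carrier's
- bolt (a joint): travel of the steel bolt in m: 0 = drawn back to the carrier's +y side, 0.075 = fully across; it slides towards the carrier's -y, stays where left (1.5 N friction), starts at 0 to 0.015, clear of the tile's way. Its bar (x = 0 to 12 mm, 1 to 17 mm above the deck) has its inner end at y = 68 mm less the travel; when across it stands 6 mm behind a tile that is fully home.
- bolt_grip (a point): middle of the bolt's dark upright square grip, 14 x 14 mm, from 31 to 76 mm above the table; this point is 60 mm above the table, at x = -6 mm and y = 115 mm less the travel in the carrier's frame; axes as the carrier's
- plain_tile: bystander: flat terracotta tile of the same size without rosette, on the table; origin: centre of its underside
- finial: bystander: small turned terracotta finial, 44 mm across, 58 mm tall, loose on the carrier's upper shelf; origin: centre of its foot
- cup: bystander: white cup, 68 mm across, 80 mm tall; origin: centre of its foot
- bowl: bystander: white bowl, 120 mm across, 45 mm tall; origin: centre of its foot
- modelling_tool: bystander: flat wooden-handled spatula, 190 mm long, lying on the table
- brush: bystander: brush, 180 mm long, lying on the table
- test_block: bystander: upright terracotta block 100 x 35 x 80 mm; origin: centre of its underside
- weight: bystander: dark steel weight with a knob, 52 mm across, 55 mm tall; origin: centre of its foot
Things that resemble listed ones, but are neither listed nor needed, are in the scene too. What is shaped like the relief_tile but black or yellow is not meant.

How it is judged:
By the outcome, as a careful person would: the job done as asked, in the order asked, and still so for the second after the job is handed in, with the robot touching nothing.
It also fails if it takes over 64 s, if anything falls off the work surface, if the arm or the gripper's body presses on something with over 40 N, if the wrist force passes 120 N, or if a joint passes its speed limit or range.

### The arm

A 7-joint arm with a two-finger parallel gripper is mounted at the origin on the work surface. World frame = base frame: x ahead of the robot, y to its left, z up, the work surface at z = 0. Lengths are in m, angles in rad, forces in N, time in s.
With the tool pointing down it reaches from about 0.425 to 0.875 m from the base axis. Payload 4.7 kg.
Tool frame: the origin (TCP) lies on the mounting face of the last link; the fingertips stand 182 mm ahead of it and the grasp point (between the pads) lies 164 mm ahead of it; x points along the fingers, y is the direction in which the jaws open and shut, and the axes are right-handed (so a half turn about x gives the same grasp; the last joint's range is limited). The gripper opens to 87 mm and grips with 3 to 60 N. Pads are 19 mm wide; open, the fingers measure 117 mm over their backs; the gripper's body (75 mm by 190 mm) begins 51 mm behind the grasp point.
Start: joints at [-1.087, 0.321, -0.07, 1.45, 0.023, 1.371, -0.057], TCP at [0.294, 0.58, 0.405] pointing down, gripper open.
Joint ranges: [-2.86, 2.86], [-0.3, 2.09], [-1.38, 1.24], [0.06, 2.45], [-1.56, 4.7], [0.09, 2.05], [-2.69, 2.69]. Speed limits (rad/s): [2.57, 2.57, 3.14, 3.14, 3.14, 3.14, 3.14].

### API

Orientations are given as a rotation vector (axis times angle).
In Python, from bench import monitor, get_image, ctrl gives the robot as it stands.
- The arm moves only by the shell command python3 -m creep 'ROWS' [FORCE]. ROWS is JSON, a list of rows, each a list of 7 numbers: the shift along the tool's x, y, z in mm, then the turn, a rotation vector about the tool's x, y, z in rad, then the finger opening in mm, from 0 to 87. A call has 1 to 5 rows; each row shifts and turns the commanded pose from where the row before left it, along the tool's axes as they then stand; what a row does not reach is not made up. A row lasts 1/10 s, in which the tool goes at most 50 mm and 8.59 degrees, less where a joint would pass 70% of its speed; a pose out of reach is approached as far as the arm can. A call is refused whole if a number of a shift passes 50 or a number of a turn 0.15, either way. A call with a gripper value outside its range is refused whole. The fingers move at their own pace and stop on an object; FORCE is the grip in N (left out, the last holds). Time passes only in rows, so rows that do not move let the fingers close. It gives the time, the measured TCP pose, the force and the opening at its end, in the units of the state.
- monitor.get_state(): the state, without advancing time (a new reading comes with each control period).
- get_image(name): name is "scene" or "top" or "wrist"; returns a dict with "img" (384x512x3 uint8, red, green, blue), "mtx" (3x3 intrinsics, pixels), "view" (4x4, takes a point from world to camera coordinates). Camera axes: x right, y up, looking along -z (the intrinsics and any distortion apply to the point x, -y, -z); pixel columns grow to the right and rows downward; lengths in m; the calibration is good to about 2 mm. The wrist camera is an equidistant fisheye: a pixel r from the principal point sees the ray r / f radians off the axis. A picture is of the moment at which its call begins. There is no depth.
- ctrl.close_job(): hands the job in, once; it reports no verdict.
The state is a dict: "time": time; "joint_positions": joint angles; "qd": joint speeds; "joint_torque": joint torques, N m; "position": TCP position; "tool_rot": TCP orientation; "ft_force": force on the tool from outside, world axes, zero at the start; "torque": the same for the moment, N m; "grip_width": opening from 0.0 (shut) to 1.0 (fully open).
Only numpy, scipy, OpenCV 4.12 (cv2) and the standard library are available. Lean on these libraries where they do the work, as an engineer would, in place of code of your own. Each camera call takes 0.05 s, during which the arm holds its last target.

## Working session

There is one attempt and no reset: what is moved stays moved. The work goes in short steps, Python scripts to look and compute and a shell command to move; the robot and the scene stay as the last step left them, time stands still between calls to the robot, and variables do not carry over. Pictures are saved under pics/ and viewed, and the job is handed in when it is done.

```bash
ls; mkdir -p pics; python3 - <<'E'
from bench import monitor,get_image
import cv2,numpy as np
s=monitor.get_state(); print(s)
for n in("scene","top","wrist"):
    d=get_image(n); cv2.imwrite(f"pics/{n}0.png",d["img"][:,:,::-1]); np.savez(f"pics/{n}0.npz",**{k:np.array(v) for k,v in d.items()})
    print(n,d["mtx"],d["view"],[k for k in d])
E
```

```text
pics
{'time': 0.0, 'joint_positions': array([-1.08690679,  0.32181743, -0.07008804,  1.45166503,  0.02259266,
        1.37081657, -0.05691282]), 'qd': array([ 2.44822527e-04, -1.98686635e-04,  1.17371585e-03,  1.78807739e-03,
        2.63720124e-04, -6.20219176e-04, -7.08254949e-05]), 'joint_torque': array([ 1.45057429e-04, -4.91286707e+01, -4.03881194e-01, -3.12531745e+01,
       -6.38139085e-02,  4.37336485e-02,  1.76155627e-04]), 'position': array([0.29418588, 0.5793826 , 0.40366984]), 'tool_rot': array([ 0.36686714,  1.53958926, -0.36985184]), 'ft_force': array([-0.45941231, -0.51848651, -0.42266538]), 'torque': array([ 0.00383497,  0.01608315, -0.0189737 ]), 'grip_width': 0.9990226197939435}
scene [[372.42516619   0.         257.4890879 ]
 [  0.         372.42516619 186.96028408]
 [  0.           0.           1.        ]] [[-0.54814296  0.83623209 -0.01597434  0.29828038]
 [-0.55140111 -0.34694594  0.7586734   0.19750775]
 [ 0.62888482  0.42466975  0.65127528 -1.35888955]
 [ 0.          0.          0.          1.        ]] ['img', 'mtx', 'view']
top [[447.20377168   0.         255.70392175]
 [  0.         447.20377168 191.22662477]
 [  0.           0.           1.        ]] [[ 0.02418773 -0.99970443  0.00245185 -0.01426692]
 [ 0.97813523  0.02417247  0.20656031 -0.54518331]
 [-0.20655853 -0.00259798  0.9784308  -1.26020673]
 [ 0.          0.          0.          1.        ]] ['img', 'mtx', 'view']
wrist [[297.31863964   0.         256.59971464]
 [  0.         297.31863964 189.26552035]
 [  0.           0.           1.        ]] [[ 0.45313235  0.89144121 -0.00190671 -0.64853272]
 [-0.85912497  0.43613284 -0.26775441  0.03166078]
 [-0.23785573  0.12296629  0.96348531 -0.39198121]
 [ 0.          0.          0.          1.        ]] ['img', 'mtx', 'view']
```

View pics/scene0.png

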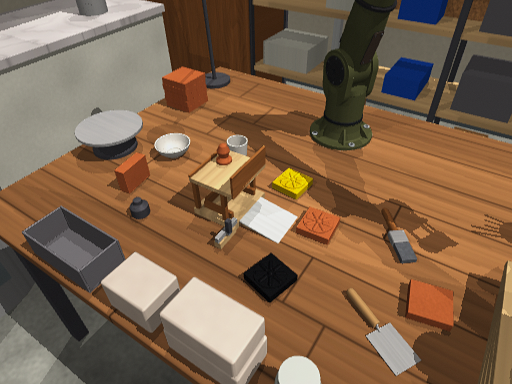

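View pics/top0.png

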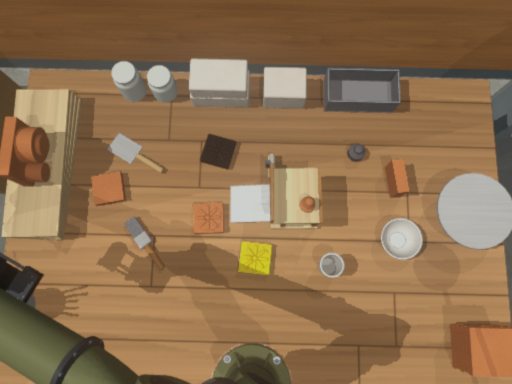

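View pics/wrist0.png

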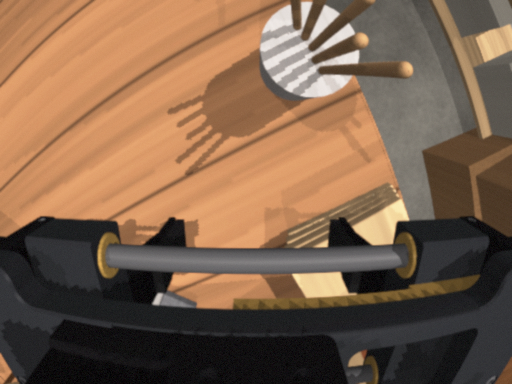

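```bash
cat > h.py <<'E'
import cv2,numpy as np
from bench import monitor,get_image
def shot(n,tag):
    d=get_image(n); cv2.imwrite(f"pics/{tag}.png",d["img"][:,:,::-1]); np.savez(f"pics/{tag}.npz",**{k:np.array(v) for k,v in d.items()}); return d
def load(tag): return dict(np.load(f"pics/{tag}.npz"))
def ray(d,uv):
    uv=np.atleast_2d(np.array(uv,float)); K=d["mtx"];V=d["view"]
    c=np.c_[(uv[:,0]-K[0,2])/K[0,0],-(uv[:,1]-K[1,2])/K[1,1],-np.ones(len(uv))]
    o=-V[:3,:3].T@V[:3,3]; return o,c@V[:3,:3]
def onz(d,uv,z):
    o,r=ray(d,uv); return o+r*((z-o[2])/r[:,2])[:,None]
def proj(d,P):
    P=np.atleast_2d(P);K=d["mtx"];V=d["view"]; c=P@V[:3,:3].T+V[:3,3]
    return np.c_[K[0,2]-K[0,0]*c[:,0]/c[:,2],K[1,2]+K[1,1]*c[:,1]/c[:,2]]
def crop(tag,x0,y0,x1,y1,s,out):
    im=cv2.imread(f"pics/{tag}.png")[y0:y1,x0:x1]; cv2.imwrite(f"pics/{out}.png",cv2.resize(im,None,fx=s,fy=s,interpolation=cv2.INTER_CUBIC))
E
python3 - <<'E'
from h import *
crop("top0",180,130,340,280,5,"c1"); crop("scene0",170,130,350,290,4,"c2")
E
```

```text
(no output)
```

View pics/c1.png

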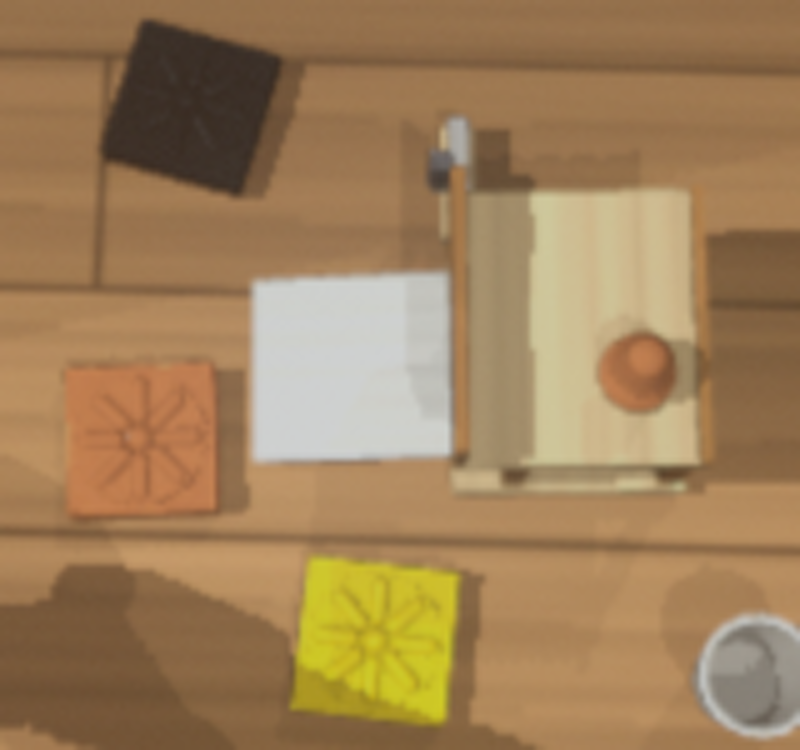

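View pics/c2.png

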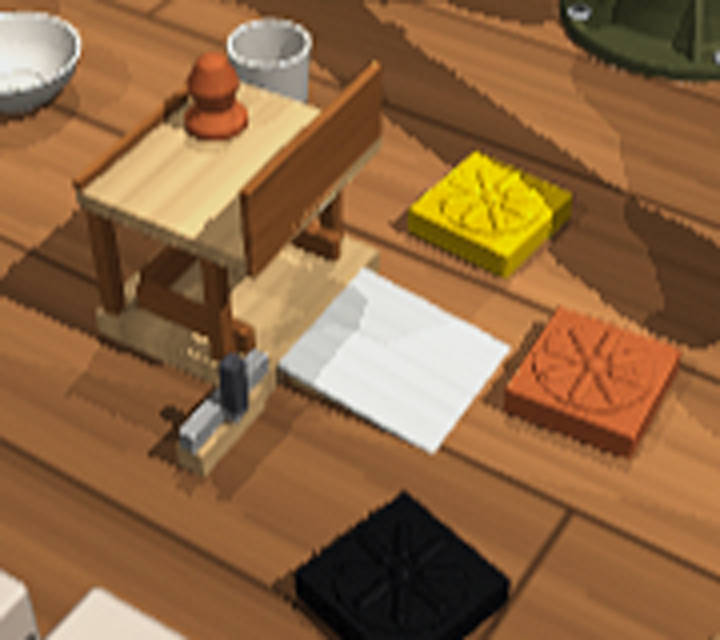

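```bash
python3 - <<'E'
from h import *
for tag in("top0","scene0"):
    d=load(tag); hsv=cv2.cvtColor(d["img"],cv2.COLOR_RGB2HSV)
    print(tag,"cam",-d["view"][:3,:3].T@d["view"][:3,3])
    m=((hsv[...,1]<40)&(hsv[...,2]>110)).astype(np.uint8)
    t=((hsv[...,0]<13)&(hsv[...,1]>125)&(hsv[...,2]>120)).astype(np.uint8)
    for nm,mm,zs in(("ramp",m,0.0),("tile",t,0.024)):
        mm=cv2.morphologyEx(mm,cv2.MORPH_OPEN,np.ones((3,3)))
        cs,_=cv2.findContours(mm,0,2)
        for c in cs:
            a=cv2.contourArea(c)
            if a<250: continue
            r=cv2.minAreaRect(c); q=cv2.approxPolyDP(c,4,True)[:,0]
            print(nm,a,np.round(r[0],1),q.tolist() if len(q)<8 else len(q))
            if len(q)<7: print(np.round(onz(d,q,zs),4).tolist())
E
```

```text
top0 cam [ 0.27330164 -0.00435827  1.34567329]
ramp 416.0 [331.4 264.7] [[328, 253], [320, 270], [328, 276], [334, 270], [336, 276], [343, 261]]
[[0.374, -0.2214, 0.0], [0.3234, -0.1972, 0.0], [0.3064, -0.2208, 0.0], [0.3244, -0.2387, 0.0], [0.307, -0.2445, 0.0], [0.3515, -0.2659, 0.0]]
ramp 1267.0 [401.  238.5] 8
ramp 348.0 [137.3 232. ] [[131, 218], [126, 226], [142, 247], [150, 239]]
[[0.465, 0.3756, 0.0], [0.4403, 0.3887, 0.0], [0.3783, 0.3355, 0.0], [0.4028, 0.3133, 0.0]]
ramp 1346.0 [250. 203.] [[231, 186], [231, 221], [269, 220], [269, 185]]
[[0.572, 0.0757, 0.0], [0.4633, 0.0719, 0.0], [0.4692, -0.0433, 0.0], [0.578, -0.0413, 0.0]]
ramp 4446.0 [474. 211.] 8
ramp 515.0 [124.5 147.8] [[118, 134], [109, 150], [131, 162], [140, 146]]
[[0.7313, 0.4385, 0.0], [0.678, 0.462, 0.0], [0.6408, 0.39, 0.0], [0.6935, 0.366, 0.0]]
ramp 945.5 [366.   91.5] [[342, 81], [342, 101], [390, 102], [389, 82]]
[[0.9299, -0.272, 0.0], [0.8605, -0.2709, 0.0], [0.861, -0.4251, 0.0], [0.9302, -0.4245, 0.0]]
ramp 304.5 [14.5 76.5] [[1, 68], [26, 85], [28, 68]]
[[0.9474, 0.8393, 0.0], [0.89, 0.7502, 0.0],
[... 3249 characters left out ...]
0.4991, 0.4852, 0.024]]
tile 820.5 [318.5 222.1] [[309, 207], [298, 228], [329, 239], [339, 217]]
[[0.4309, 0.0968, 0.024], [0.5169, 0.109, 0.024], [0.5083, 0.1931, 0.024], [0.4226, 0.1825, 0.024]]
tile 710.5 [134.9 170.1] [[139, 152], [116, 168], [125, 173], [129, 190], [147, 177], [146, 160]]
[[0.4966, -0.5044, 0.024], [0.5974, -0.5009, 0.024], [0.5997, -0.4567, 0.024], [0.649, -0.3839, 0.024], [0.5771, -0.3835, 0.024], [0.5162, -0.4511, 0.024]]
tile 925.5 [191.   84.3] [[181, 67], [164, 78], [185, 85], [192, 111], [207, 99], [204, 72]]
[[-0.1039, -0.86, 0.024], [0.0284, -0.8429, 0.024], [0.0328, -0.713, 0.024], [0.1918, -0.5355, 0.024], [0.0837, -0.5484, 0.024], [-0.1164, -0.7289, 0.024]]
```

```bash
cat >> h.py <<'E'
def edge(d,p,q,w=4,ch=None,trim=0.12):
    """subpixel strong edge near segment p-q; returns line (pt,dir) & resid"""
    im=d["img"].astype(np.float32); im=im.mean(2) if ch is None else im[...,ch]
    p=np.array(p,float);q=np.array(q,float);t=q-p;L=np.hypot(*t);t/=L;n=np.array([-t[1],t[0]])
    s=np.arange(-w,w+.01,.25);pts=[]
    for a in np.linspace(trim*L,(1-trim)*L,25):
        c=p+t*a+s[:,None]*n
        v=cv2.remap(im,c[:,0].astype(np.float32)[None],c[:,1].astype(np.float32)[None],cv2.INTER_LINEAR)[0]
        g=np.abs(np.gradient(cv2.GaussianBlur(v[None],(5,1),1)[0])); k=g.argmax(); m=slice(max(k-4,0),k+5)
        pts.append(c[0]+n*((s[m]*g[m]).sum()/g[m].sum()-s[0]))
    pts=np.array(pts,np.float32)
    l=cv2.fitLine(pts,cv2.DIST_HUBER,0,.01,.01).ravel()
    r=np.abs((pts-l[2:])@[-l[1],l[0]]); return l[2:],l[:2],np.median(r)
def cross(a,b):
    k=np.linalg.solve(np.c_[a[1],-b[1]],b[0]-a[0]); return a[0]+a[1]*k[0]
def quad(d,P,**k):
    E=[edge(d,P[i],P[(i+1)%4],**k) for i in range(4)]
    return np.array([cross(E[i-1],E[i]) for i in range(4)]),[round(float(e[2]),2) for e in E]
E
python3 - <<'E'
from h import *
d=load("top0")
q,r=quad(d,[(230.5,186.5),(230.8,222.4),(270,221),(269.5,184.5)],w=3)
print("ramp px",q.round(2).tolist(),r)
f=onz(d,q[:2],0);print("foot",f.round(4).tolist(),np.linalg.norm(f[0]-f[1]),"mid",f.mean(0).round(4))
c=onz(d,q[2:],.02);print("crest side",c.round(4).tolist(),np.linalg.norm(c[0]-c[1]))
a=c.mean(0)-f.mean(0);print("axis from mids",np.arctan2(a[1],a[0]))
b=f[0]-f[1];print("from foot edge",np.arctan2(b[1],b[0])-np.pi/2)
# tile top
for ch in (0,2):
    q,r=quad(d,[(193.2,203),(222.8,202.5),(223,233),(193.2,233)],w=3,ch=ch)
    t=onz(d,q,.024);print("tile",q.round(2).tolist(),r,t.mean(0).round(4),[round(float(np.linalg.norm(t[i]-t[i-1])),4) for i in range(4)])
    v=t[1]-t[0];v2=t[2]-t[3];print(np.arctan2(v[1],v[0]),np.arctan2(v2[1],v2[0]))
s=load("scene0")
q,r=quad(s,[(260,197.5),(240.5,222),(278,243),(297,216)],w=3)
print("scene ramp",q.round(2).tolist(),r); f=onz(s,q[2:],0);print(f.round(4).tolist(),np.linalg.norm(f[0]-f[1]),f.mean(0).round(4))
c=onz(s,q[:2],.02);print(c.round(4).tolist())
b=f[0]-f[1];print(np.arctan2(b[1],b[0])-np.pi/2)
a=c.mean(0)-f.mean(0);print("axis",np.arctan2(a[1],a[0]))
E
```

```text
ramp px [[230.0, 185.7100067138672], [229.30999755859375, 221.63999938964844], [269.6300048828125, 220.89999389648438], [269.20001220703125, 183.89999389648438]] [0.06, 0.09, 0.04, 0.05]
foot [[0.5728, 0.0788, 0.0], [0.4612, 0.0769, 0.0]] 0.11160796497479926 mid [0.517  0.0779 0.    ]
crest side [[0.4636, -0.0446, 0.02], [0.5769, -0.0413, 0.02]] 0.11339230648854763
axis from mids -1.5437873876260602
from foot edge -1.5536025011027075
tile [[192.3800048828125, 203.80999755859375], [222.5, 201.94000244140625], [222.61000061035156, 232.2899932861328], [192.9499969482422, 232.60000610351562]] [0.17, 0.02, 0.13, 0.12] [0.4685 0.1406 0.024 ] [0.0867, 0.0905, 0.0914, 0.0878]
-1.4830363305418788 -1.535746962282242
tile [[192.9199981689453, 201.99000549316406], [222.24000549316406, 200.61000061035156], [222.5800018310547, 233.22000122070312], [192.50999450683594, 233.5399932861328]] [0.33, 0.05, 0.1, 0.67] [0.4695 0.1408 0.024 ] [0.095, 0.0881, 0.0983, 0.089]
-1.498463116655463 -1.5356036824268873
scene ramp [[260.3800048828125, 196.1999969482422], [238.44000244140625, 220.97000122070312], [277.79998779296875, 242.92999267578125], [297.6700134277344, 216.42999267578125]] [0.06, 0.08, 0.06, 0.09]
[[0.5708, 0.0805, 0.0], [0.4583, 0.0776, -0.0]] 0.11254660384724957 [ 0.5145  0.079  -0.    ]
[[0.4616, -0.0438, 0.02], [0.5764, -0.0397, 0.02]]
-1.5454540609695009
axis -1.534187130254631
```

```bash
cat >> h.py <<'E'
from scipy.spatial.transform import Rotation as Ro
YAW=-1.542; CX=np.array([np.cos(YAW),np.sin(YAW),0]); CY=np.array([-np.sin(YAW),np.cos(YAW),0]); CO=np.array([.519,-.0418,0])
def c2w(x,y,z): return CO+CX*x+CY*y+np.array([0,0,z])
def w2c(p): p=np.array(p)-CO; return np.array([p@CX,p@CY,p[2]])
def plan(tip,R,lead=.182):
    """shift (tool axes, mm) and turn (rotvec) from the measured pose to have fingertip at tip with orientation R"""
    s=monitor.get_state(); R0=Ro.from_rotvec(s["tool_rot"]); p=tip-R.apply([lead,0,0])
    print("tcp target",p.round(4),"world shift",(p-s["position"]).round(4)); print("shift now-axes mm",(R0.inv().apply(p-s["position"])*1000).round(1),"turn",(R0.inv()*R).as_rotvec().round(4), "shift target-axes",(R.inv().apply(p-s["position"])*1000).round(1))
def stat():
    s=monitor.get_state();R=Ro.from_rotvec(s["tool_rot"]);M=R.as_matrix();t=s["position"]+M[:,0]*.182
    print("t",round(s["time"],2),"tip w",t.round(4),"tip c",w2c(t).round(4),"x",M[:,0].round(3),"y",M[:,1].round(3),"z",M[:,2].round(3),"F",s["ft_force"].round(1),"w",round(s["grip_width"],3),"q",s["joint_positions"].round(2))
def down(ydir): # tool x down, tool y along ydir
    y=np.array(ydir,float);y/=np.linalg.norm(y);x=np.array([0,0,-1.]);return Ro.from_matrix(np.c_[x,y,np.cross(x,y)])
def lean(a,sgn=1): # tool x forward along CX and down, a=angle from vertical
    x=CX*np.sin(a)-np.array([0,0,np.cos(a)]);y=CY*sgn;return Ro.from_matrix(np.c_[x,y,np.cross(x,y)])
E
python3 - <<'E'
from h import *
stat()
print(w2c([.469,.1405,0]))
for s in(1,-1):
    plan(np.array([.400,.142,.05]),down(CX*s)); plan(c2w(-.24,0,.03),lean(1.08,s))
E
```

```text
t 0.15 tip w [0.2941 0.5792 0.2219] tip c [-0.6272 -0.2069  0.2219] x [-0.001 -0.001 -1.   ] y [ 0.453  0.892 -0.001] z [ 0.892 -0.453  0.   ] F [-0.5 -0.   0.1] w 1.0 q [-1.09  0.32 -0.07  1.45  0.02  1.37 -0.06]
[-0.18366404 -0.04473043  0.        ]
tcp target [0.4   0.142 0.232] world shift [ 0.1058 -0.4374 -0.1719]
shift now-axes mm [ 172.4 -341.9  292.3] turn [2.643e+00 2.000e-03 4.000e-04] shift target-axes [171.9 440.3 -93.1]
tcp target [0.5075 0.3586 0.1158] world shift [ 0.2132 -0.2209 -0.2881]
shift now-axes mm [ 288.3 -100.   290.1] turn [ 0.9626 -0.9697 -0.5754] shift target-axes [ 335.9  206.8 -147.2]
tcp target [0.4   0.142 0.232] world shift [ 0.1058 -0.4374 -0.1719]
shift now-axes mm [ 172.4 -341.9  292.3] turn [-4.986e-01 -3.000e-04  1.500e-03] shift target-axes [ 171.9 -440.3   93.1]
tcp target [0.5075 0.3586 0.1158] world shift [ 0.2132 -0.2209 -0.2881]
shift now-axes mm [ 288.3 -100.   290.1] turn [-1.8333  0.6514 -1.0977] shift target-axes [ 335.9 -206.8  147.2]
```

```bash
python3 -m creep '[[0,-35,30,-0.1,0,0,50],[0,-40,25,-0.1,0,0,50],[0,-40,20,-0.1,0,0,50],[0,-45,15,-0.1,0,0,50],[0,-45,10,-0.1,0,0,50]]' 20; python3 -c "
from h import *
stat();plan(np.array([.398,.142,.05]),down(-CX))"
```

```text
time: 0.65
position: [0.3368, 0.35, 0.4044]
tool_rot: [-0.027, 1.571, 0.027]
ft_force: [0.3, 0.1, 0.1]
grip_width: 0.634
t 0.65 tip w [0.3368 0.3499 0.2224] tip c [-0.3968 -0.1709  0.2224] x [-0. -0. -1.] y [-0.034  0.999 -0.   ] z [ 0.999  0.034 -0.   ] F [0.3 0.1 0.1] w 0.634 q [-0.85 -0.03 -0.01  1.85 -0.    1.32  0.75]
tcp target [0.398 0.142 0.232] world shift [ 0.0612 -0.208  -0.1724]
shift now-axes mm [ 172.5 -209.9   54.1] turn [ 0.0054 -0.0001  0.0003] shift target-axes [ 172.4 -209.7   55.2]
```

```bash
python3 -m creep '[[10,-42,11,0,0,0,50],[20,-42,11,0,0,0,50],[35,-42,11,0,0,0,50],[40,-42,11,0,0,0,50],[40,-42,11,0,0,0,50]]'; python3 -c "
from h import *
stat();plan(np.array([.398,.142,.05]),down(-CX))"
```

```text
time: 1.15
position: [0.393, 0.1592, 0.2748]
tool_rot: [-0.023, 1.569, 0.024]
ft_force: [1.4, 0.9, 0.4]
grip_width: 0.574
t 1.15 tip w [0.3932 0.1594 0.0928] tip c [-0.2047 -0.1199  0.0928] x [ 0.001  0.001 -1.   ] y [-0.03   1.     0.001] z [1.    0.03  0.001] F [1.4 0.9 0.4] w 0.574 q [-0.66 -0.06  0.21  2.15  0.01  1.05  1.14]
tcp target [0.398 0.142 0.232] world shift [ 0.005  -0.0172 -0.0428]
shift now-axes mm [ 42.8 -17.4   4.4] turn [ 0.0013  0.0013 -0.0009] shift target-axes [ 42.8 -17.4   4.5]
```

```bash
python3 -m creep '[[20,0,0,0,0,0,50],[0,0,0,0,0,0,50],[0,0,0,0,0,0,50]]'; python3 -c "
from h import *
stat();plan(np.array([.398,.142,.008]),down(-CX)); shot('top','t1'); shot('wrist','w1'); shot('scene','s1')"
```

```text
time: 1.45
position: [0.393, 0.1614, 0.256]
tool_rot: [-0.024, 1.571, 0.024]
ft_force: [0.3, 0.2, 0.8]
grip_width: 0.57
t 1.45 tip w [0.393  0.1615 0.074 ] tip c [-0.2068 -0.1201  0.074 ] x [-0.  0. -1.] y [-0.031  1.     0.   ] z [ 1.     0.031 -0.   ] F [0.3 0.2 0.8] w 0.57 q [-0.67 -0.03  0.21  2.16  0.01  1.01  1.14]
tcp target [0.398 0.142 0.19 ] world shift [ 0.005  -0.0194 -0.066 ]
shift now-axes mm [ 66.  -19.6   4.4] turn [ 0.0021 -0.     -0.0002] shift target-axes [ 66.  -19.6   4.4]
```

View pics/w1.png

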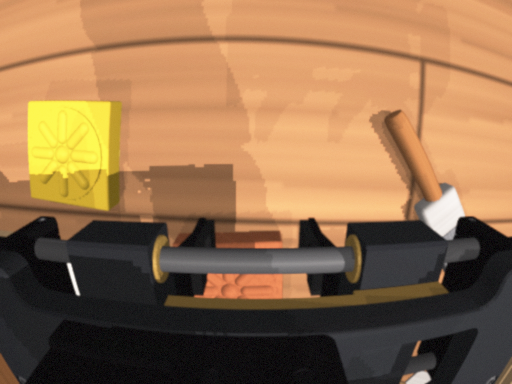

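View pics/s1.png

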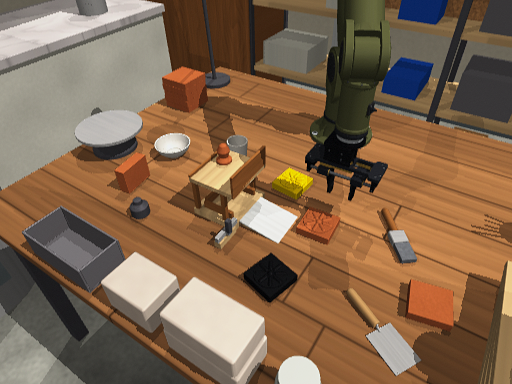

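```bash
python3 -m creep '[[10,-20,4,0,0,0,50],[30,0,0,0,0,0,50],[25,0,0,0,0,0,50],[0,0,0,0,0,0,50],[0,0,0,0,0,0,50]]'; python3 -c "
from h import *
stat();d=load('w1');V=d['view'];o=-V[:3,:3].T@V[:3,3];print('cam',o,-V[2,:3]); shot('top','t2')
d=load('t2')
crop('t2',150,120,310,280,5,'c3')
"
```

```text
time: 2.1
position: [0.3979, 0.1417, 0.1915]
tool_rot: [-0.024, 1.57, 0.025]
ft_force: [-0.4, -0.2, 0.5]
grip_width: 0.579
t 2.1 tip w [0.3981 0.1417 0.0095] tip c [-0.1869 -0.1156  0.0095] x [ 0.001  0.    -1.   ] y [-0.031  1.     0.   ] z [1.    0.031 0.001] F [-0.4 -0.2  0.5] w 0.579 q [-0.64  0.07  0.24  2.22 -0.02  0.85  1.22]
cam [0.31911788 0.15972955 0.23775525] [ 0.26879218  0.00869145 -0.96315898]
```

View pics/c3.png

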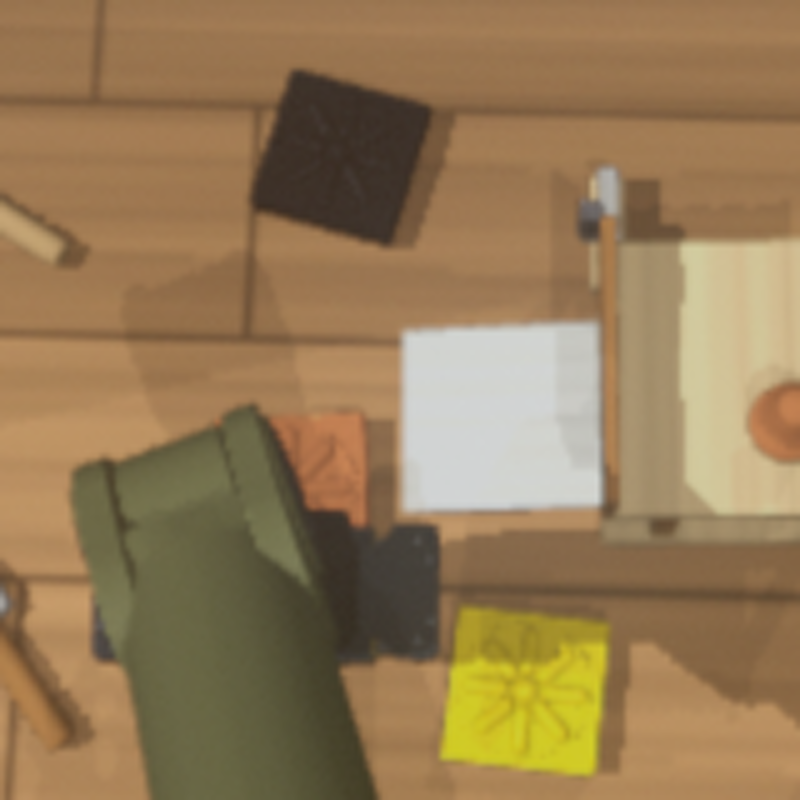

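```bash
python3 -m creep '[[0,0,8,0,0,0,50],[0,0,8,0,0,0,50],[0,0,8,0,0,0,50],[0,0,8,0,0,0,50],[0,0,8,0,0,0,50]]'; python3 -c "
from h import *
stat()"; python3 -m creep '[[0,0,5,0,0,0,50],[0,0,5,0,0,0,50],[0,0,0,0,0,0,50]]';  python3 -c "
from h import *
stat();shot('top','t3')
crop('t3',150,120,310,280,5,'c4')
"
```

```text
time: 2.65
position: [0.4381, 0.1422, 0.1906]
tool_rot: [-0.024, 1.572, 0.023]
ft_force: [-2.8, 0.3, 2.1]
grip_width: 0.573
t 2.65 tip w [0.4379 0.1422 0.0086] tip c [-0.1862 -0.0758  0.0086] x [-0.001 -0.    -1.   ] y [-0.03  1.   -0.  ] z [ 1.     0.03  -0.001] F [-2.8  0.3  2.1] w 0.573 q [-0.61  0.15  0.26  2.14 -0.05  0.86  1.27]
time: 2.95
position: [0.4485, 0.1425, 0.1906]
tool_rot: [-0.024, 1.569, 0.023]
ft_force: [-0.4, 0.3, -0.2]
grip_width: 0.576
t 2.95 tip w [0.4488 0.1425 0.0086] tip c [-0.1862 -0.0649  0.0086] x [ 0.002 -0.    -1.   ] y [-0.03  1.   -0.  ] z [1.    0.03  0.002] F [-0.4  0.3 -0.2] w 0.576 q [-0.61  0.17  0.26  2.12 -0.06  0.86  1.29]
```

View pics/c4.png

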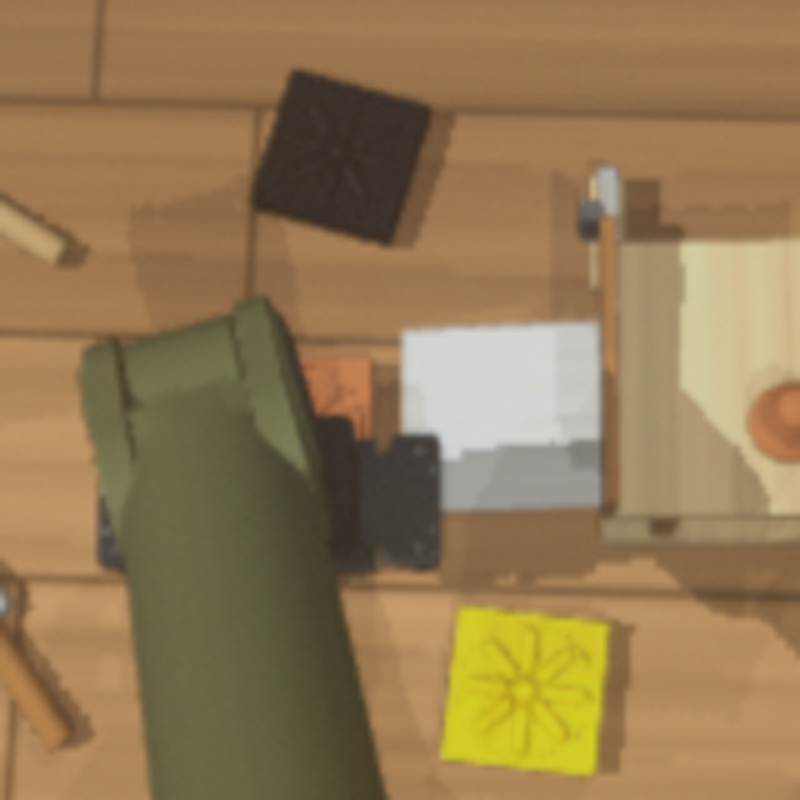

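```bash
python3 - <<'E'
from h import *
d=load('t3')
a=edge(d,(212,191.5),(224,191),w=3,ch=2); b=edge(d,(224.6,193),(224.6,205),w=3,ch=0)
p=cross(a,b); w=onz(d,[p,p-a[1]*10*np.sign(a[1][0])],.024); print(p,a[2],b[2],w,[w2c(x) for x in w])
crop('t3',200,180,235,210,16,'c5')
E
```

```text
[223.48451 188.55545] 0.032963064 0.014338532 [[0.55816865 0.09674752 0.024     ]
 [0.55574908 0.12685212 0.024     ]] [array([-0.13736233,  0.04314152,  0.024     ]), array([-0.1675241 ,  0.04158973,  0.024     ])]
```

View pics/c5.png

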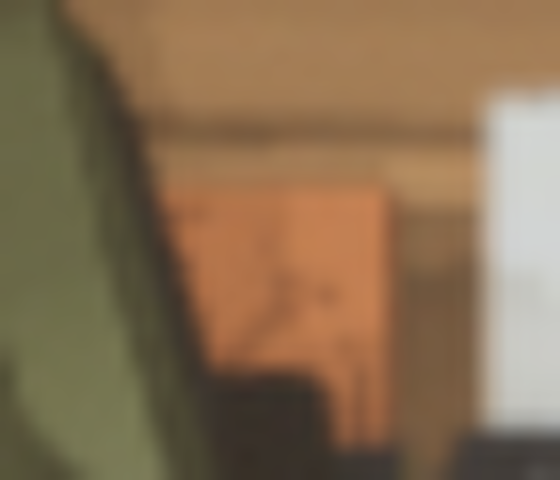

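```bash
python3 - <<'E'
from h import *
d=load('t3')
a=edge(d,(211,191.3),(224,191),w=1.75,ch=2)
print(a); w=onz(d,[(213,191.05),(223.8,191.05)],.024); print(w,[w2c(x) for x in w])
E
```

```text
(array([216.79025, 190.73636], dtype=float32), array([ 0.9996645 , -0.02590238], dtype=float32), np.float32(0.073447965))
[[0.54968156 0.12809531 0.024     ]
 [0.55048727 0.09549395 0.024     ]] [array([-0.16894148,  0.03556053,  0.024     ]), array([-0.13633044,  0.03542723,  0.024     ])]
```

```bash
python3 -m creep '[[0,0,4,0,0,0,50],[0,0,3,0,0,0,50],[0,0,2.5,0,0,0,50],[0,0,0,0,0,0,50]]';  python3 -m creep '[[0,0,-20,0,0,0,50],[-20,0,-30,0,0,0,50],[-45,0,0,0,0,0,50],[-45,20,0,0,0,0,50],[-45,40,0,0,0,0,50]]'; python3 -c "
from h import *
stat();plan(c2w(-.30,0,.10),lean(.9,1))"
```

```text
time: 3.4
position: [0.4575, 0.1428, 0.1906]
tool_rot: [-0.024, 1.57, 0.024]
ft_force: [-1.3, -0.5, 0.6]
grip_width: 0.576
time: 3.9
position: [0.4062, 0.1933, 0.341]
tool_rot: [-0.019, 1.567, 0.022]
ft_force: [1.2, 0.8, -0.7]
grip_width: 0.576
t 3.9 tip w [0.4069 0.1936 0.159 ] tip c [-0.2385 -0.1053  0.159 ] x [ 0.004  0.002 -1.   ] y [-0.026  1.     0.002] z [1.    0.026 0.004] F [ 1.2  0.8 -0.7] w 0.576 q [-0.7  -0.07  0.19  2.02  0.01  1.19  1.08]
tcp target [0.5063 0.4006 0.2131] world shift [ 0.1001  0.2073 -0.1279]
shift now-axes mm [128.6 204.4 104.9] turn [ 1.4493 -0.7014 -0.7052] shift target-axes [ -80.6  106.  -227.2]
```

```bash
python3 -m creep '[[0,45,25,0,0,0,50],[0,50,25,0,0,0,50],[0,50,25,0.12,-0.058,-0.058,50],[0,40,20,0.12,-0.058,-0.058,50],[0,0,0,0.12,-0.058,-0.058,50]]';  python3 -m creep '[[0,0,0,0.12,-0.058,-0.058,50],[0,0,0,0.12,-0.058,-0.058,50],[0,0,0,0.12,-0.058,-0.058,50],[0,0,0,0.12,-0.058,-0.058,50],[0,0,0,0.12,-0.058,-0.058,50]]'; python3 -c "
from h import *
stat();plan(c2w(-.29,0,.08),lean(.9,1))"
```

```text
time: 4.4
position: [0.4947, 0.3736, 0.3359]
tool_rot: [0.123, 1.371, -0.382]
ft_force: [-1.1, -1.2, -0.6]
grip_width: 0.572
time: 4.9
position: [0.4941, 0.3682, 0.3374]
tool_rot: [0.35, 0.952, -1.016]
ft_force: [0.3, -0.1, -1.3]
grip_width: 0.574
t 4.9 tip w [0.5279 0.2661 0.1906] tip c [-0.3076  0.0178  0.1906] x [ 0.186 -0.561 -0.807] y [ 0.841  0.515 -0.164] z [ 0.508 -0.648  0.568] F [ 0.3 -0.1 -1.3] w 0.574 q [-1.07  0.41  0.29  1.56  0.44  1.5  -0.28]
tcp target [0.5065 0.3906 0.1931] world shift [ 0.0125  0.0224 -0.1443]
shift now-axes mm [106.2  45.7 -90.1] turn [ 0.4897 -0.2368 -0.2399] shift target-axes [  72.5   13.1 -126.7]
```

```bash
python3 -m creep '[[0,0,0,0.12,-0.058,-0.059,50],[0,0,0,0.12,-0.058,-0.059,50],[0,0,0,0.12,-0.058,-0.059,50],[0,0,0,0.1,-0.048,-0.049,50],[0,0,0,0,0,0,50]]';  python3 -c "
from h import *
stat();plan(c2w(-.29,0,.08),lean(.9,1));shot('top','t4');shot('wrist','w4');
crop('t4',150,120,310,280,5,'c6')
d=load('t4')
q,r=quad(d,[(194.5,192),(224.,191),(224.5,220),(195,220)],w=2,ch=0)
print(q)"
```

```text
time: 5.4
position: [0.4943, 0.3684, 0.336]
tool_rot: [0.502, 0.562, -1.45]
ft_force: [0.5, -0.6, -0.4]
grip_width: 0.573
t 5.4 tip w [0.501  0.2277 0.2208] tip c [-0.2699 -0.0103  0.2208] x [ 0.037 -0.773 -0.633] y [ 0.998  0.062 -0.018] z [ 0.054 -0.631  0.774] F [ 0.5 -0.6 -0.4] w 0.573 q [-1.13  0.55  0.4   1.46  0.46  1.76 -0.7 ]
tcp target [0.5065 0.3906 0.1931] world shift [ 0.0123  0.0222 -0.1429]
shift now-axes mm [  73.7   16.3 -123.9] turn [ 0.0355 -0.0144 -0.0147] shift target-axes [  71.7   12.9 -125.5]
[[194.52727 193.68472]
 [223.50786 189.68398]
 [223.4967  218.84138]
 [193.4047  218.89342]]
```

View pics/c6.png

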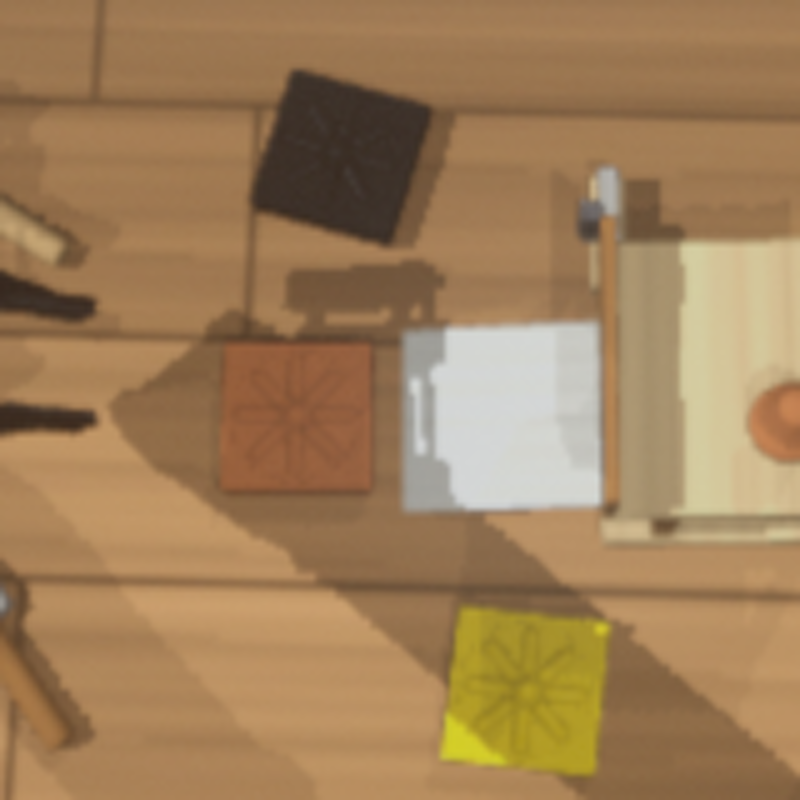

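View pics/w4.png

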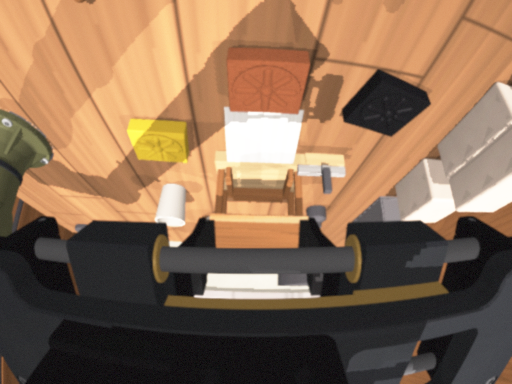

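```bash
python3 - <<'E'
from h import *
d=load('t4'); hsv=cv2.cvtColor(d["img"],cv2.COLOR_RGB2HSV)[170:235,180:230]
t=((hsv[...,0]<10)&(hsv[...,1]>120)).astype(np.uint8); t=cv2.morphologyEx(t,cv2.MORPH_OPEN,np.ones((5,5)))
c=max(cv2.findContours(t,0,1)[0],key=cv2.contourArea); r=cv2.minAreaRect(c); print(r)
b=cv2.boxPoints(r)+[180,170]; print(b)
for z in(.0,.024): print(z,[w2c(p).round(4).tolist() for p in onz(d,b,z)])
E
```

```text
Traceback (most recent call last):
ValueError: max() iterable argument is empty
```

```bash
python3 - <<'E'
from h import *
d=load('t4'); H=cv2.cvtColor(d["img"],cv2.COLOR_RGB2HSV)
print(H[203,200:220:4],H[180,205],H[225,210],H[203,190],H[203,227],H[215,235])
lab=cv2.cvtColor(d["img"],cv2.COLOR_RGB2LAB).astype(int)[170:235,180:230]; print(lab[33,8:48:3,1])
t=(lab[...,1]>150).astype(np.uint8); t=cv2.morphologyEx(t,cv2.MORPH_OPEN,np.ones((3,3)))
c=max(cv2.findContours(t,0,1)[0],key=cv2.contourArea); r=cv2.minAreaRect(c); print(r)
b=cv2.boxPoints(r)+[180,170]; print(b)
for z in(.0,.024): print(z,[w2c(p).round(4).tolist() for p in onz(d,b,z)])
E
```

```text
[[ 12 152 148]
 [ 11 151 147]
 [ 12 153 147]
 [ 11 147 137]
 [ 12 148 148]] [ 15 124 161] [ 15 121 148] [ 15 127 141] [ 15 119 139] [ 26  11 163]
[138 137 143 146 146 147 145 147 146 146 146 146 141 137]Traceback (most recent call last):
  File "<stdin>", line 6, in <module>
ValueError: max() iterable argument is empty
```

```bash
python3 - <<'E'
from h import *
d=load('t4')
lab=cv2.cvtColor(d["img"],cv2.COLOR_RGB2LAB).astype(int)[170:235,180:230]
t=(lab[...,1]>141).astype(np.uint8); t=cv2.morphologyEx(t,cv2.MORPH_OPEN,np.ones((5,5)))
c=max(cv2.findContours(t,0,1)[0],key=cv2.contourArea); r=cv2.minAreaRect(c); print(r)
b=cv2.boxPoints(r)+[180,170]; print(b)
for z in(.0,.024): print(z,[w2c(p).round(4).tolist() for p in onz(d,b,z)])
E
```

```text
((28.5, 33.0), (28.0, 29.0), 90.0)
[[194. 189.]
 [223. 189.]
 [223. 217.]
 [194. 217.]]
0.0 [[-0.2298, 0.0473, 0.0], [-0.1405, 0.047, 0.0], [-0.1396, -0.0401, 0.0], [-0.2277, -0.0397, 0.0]]
0.024 [[-0.2265, 0.0421, 0.024], [-0.1388, 0.0418, 0.024], [-0.1379, -0.0437, 0.024], [-0.2244, -0.0433, 0.024]]
```

```bash
python3 -m creep '[[10,13,-27,0.035,-0.014,-0.015,50],[16,0,-30,0,0,0,50],[20,0,-35,0,0,0,50],[20,0,-34,0,0,0,50],[0,0,0,0,0,0,50]]';  python3 -c "
from h import *
stat();plan(c2w(-.26,0,.012),lean(.9,1))"
```

```text
time: 6.0
position: [0.5031, 0.3956, 0.192]
tool_rot: [0.507, 0.537, -1.48]
ft_force: [-0.0, 0.7, 1.3]
grip_width: 0.574
t 6.0 tip w [0.5066 0.2529 0.0791] tip c [-0.2949 -0.004   0.0791] x [ 0.019 -0.784 -0.621] y [ 0.999  0.031 -0.009] z [ 0.026 -0.62   0.784] F [-0.   0.7  1.3] w 0.574 q [-1.11  0.76  0.36  1.45  0.38  1.62 -0.83]
tcp target [0.5074 0.3606 0.1251] world shift [ 0.0043 -0.035  -0.0669]
shift now-axes mm [ 69.    3.8 -30.6] turn [0.0085 0.0013 0.0037] shift target-axes [ 69.    3.3 -30.6]
```

```bash
python3 -m creep '[[17,2,-8,0.008,0.001,0.004,50],[17,2,-8,0,0,0,50],[17,0,-8,0,0,0,50],[18,0,-7,0,0,0,50],[0,0,0,0,0,0,50]]';  python3 -c "
from h import *
stat();plan(c2w(-.26,0,.012),lean(.9,1));shot('scene','s5');shot('wrist','w5');crop('s5',180,130,380,280,4,'c7')"
```

```text
time: 6.5
position: [0.5109, 0.3594, 0.1307]
tool_rot: [0.523, 0.526, -1.48]
ft_force: [0.4, -0.0, -0.4]
grip_width: 0.578
t 6.5 tip w [0.5153 0.2171 0.0174] tip c [-0.2589  0.0038  0.0174] x [ 0.024 -0.782 -0.623] y [1.    0.025 0.007] z [ 0.01  -0.623  0.782] F [ 0.4 -0.  -0.4] w 0.578 q [-1.08  0.81  0.37  1.52  0.38  1.49 -0.87]
tcp target [0.5074 0.3606 0.1251] world shift [-0.0035  0.0012 -0.0056]
shift now-axes mm [ 2.5 -3.5 -5.2] turn [-0.0076 -0.0013 -0.0016] shift target-axes [ 2.5 -3.5 -5.2]
```

View pics/c7.png

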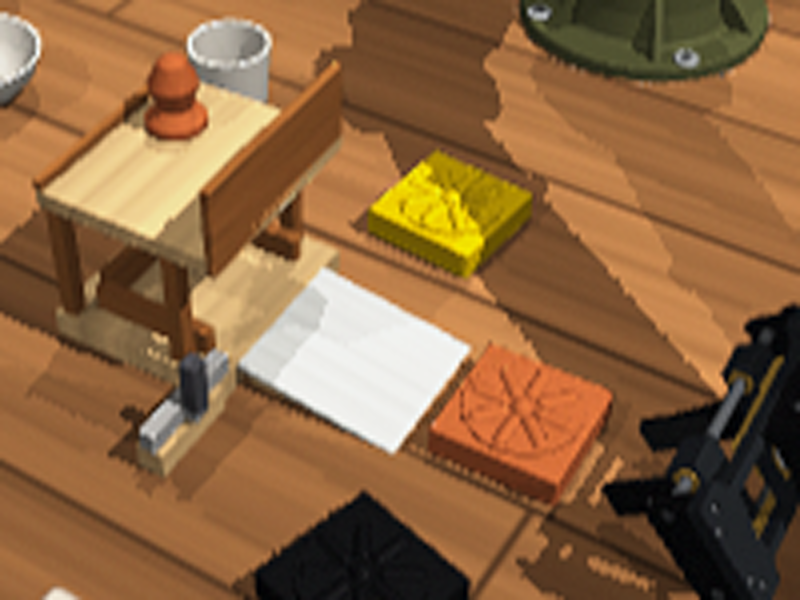

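View pics/w5.png

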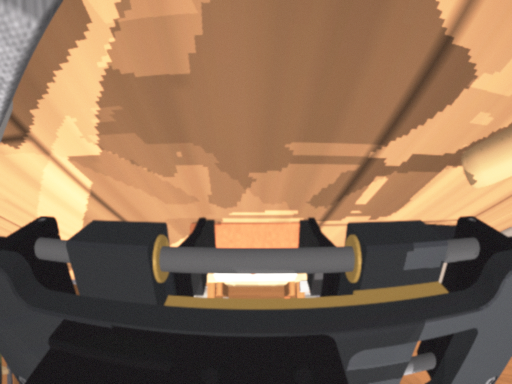

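```bash
python3 -m creep '[[3.5,-3.5,-4.5,-0.008,0,-0.002,50],[8,0,6,0,0,0,50],[8,0,6,0,0,0,50],[0,0,0,0,0,0,50]]';  python3 -c "
from h import *
stat()"; python3 -m creep '[[4,0,3,0,0,0,50],[8,0,6.4,0,0,0,50],[8,0,6.4,0,0,0,50],[8,0,6.4,0,0,0,50],[8,0,6.4,0,0,0,50]]';  python3 -c "
from h import *
stat()"
```

```text
time: 7.0
position: [0.5082, 0.3388, 0.1243]
tool_rot: [0.517, 0.53, -1.48]
ft_force: [-0.6, -0.7, 0.4]
grip_width: 0.578
t 7.0 tip w [0.5122 0.1964 0.0111] tip c [-2.383e-01  1.000e-04  1.110e-02] x [ 0.022 -0.783 -0.622] y [1.    0.027 0.001] z [ 0.016 -0.622  0.783] F [-0.6 -0.7  0.4] w 0.578 q [-1.07  0.79  0.37  1.57  0.39  1.46 -0.87]
time: 7.5
position: [0.5091, 0.2944, 0.1236]
tool_rot: [0.518, 0.533, -1.477]
ft_force: [-0.1, 3.1, -0.5]
grip_width: 0.581
t 7.5 tip w [0.5134 0.1523 0.0101] tip c [-0.1941 -0.      0.0101] x [ 0.024 -0.781 -0.624] y [1.   0.03 0.  ] z [ 0.018 -0.624  0.781] F [-0.1  3.1 -0.5] w 0.581 q [-1.05  0.75  0.39  1.66  0.42  1.39 -0.86]
```

```bash
python3 -m creep '[[5.9,0,5.5,0,0,0,50],[5.9,0,5.5,0,0,0,50],[5.9,0,5.5,0,0,0,50],[5.9,0,5.5,0,0,0,50],[0,0,0,0,0,0,50]]';  python3 -c "
from h import *
stat();shot('scene','s6');shot('top','t6');crop('s6',180,130,380,280,4,'c8');crop('t6',170,150,330,260,5,'c9')"
```

```text
time: 8.0
position: [0.5103, 0.2612, 0.1265]
tool_rot: [0.517, 0.531, -1.479]
ft_force: [-0.0, 0.5, -0.1]
grip_width: 0.576
t 8.0 tip w [0.5143 0.1188 0.0132] tip c [-1.607e-01 -1.000e-04  1.320e-02] x [ 0.022 -0.783 -0.622] y [1.    0.028 0.   ] z [ 0.017 -0.622  0.783] F [-0.   0.5 -0.1] w 0.576 q [-1.04  0.72  0.41  1.71  0.44  1.36 -0.85]
```

View pics/c8.png

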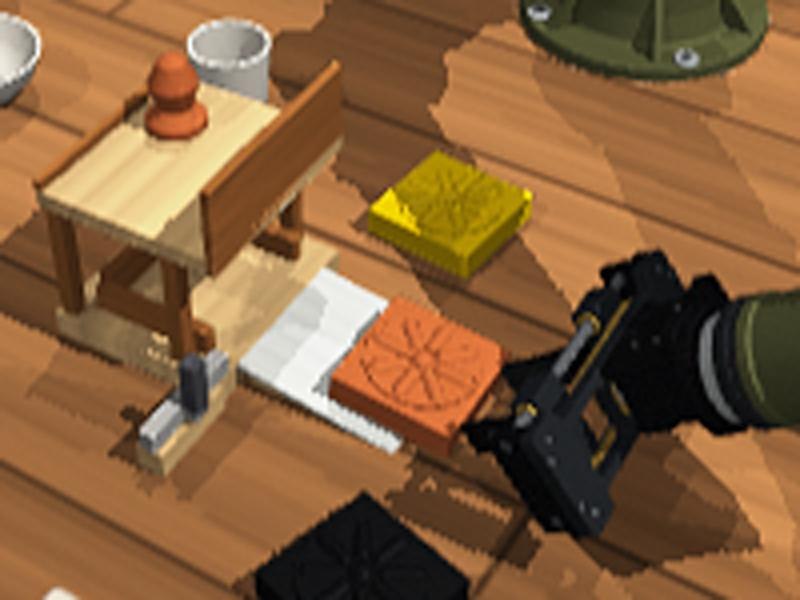

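View pics/c9.png

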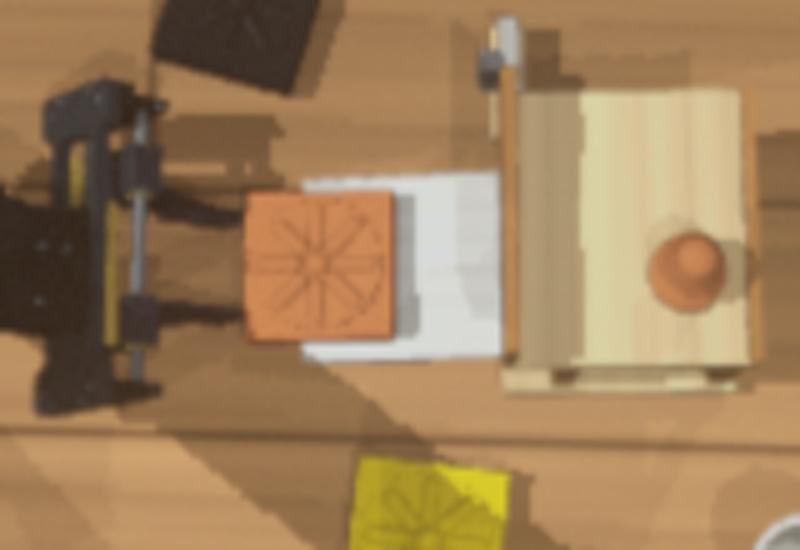

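```bash
python3 -m creep '[[6.3,0,5,0,0,0,50],[6.3,0,5,0,0,0,50],[6.3,0,5,0,0,0,50],[6.3,0,5,0,0,0,50],[5.4,0,6,0,0,0,50]]';  python3 -c "
from h import *
stat()"; python3 -m creep '[[5.4,0,6,0,0,0,50],[5.4,0,6,0,0,0,50],[5.4,0,6,0,0,0,50],[5.4,0,6,0,0,0,50],[5.4,0,6,0,0,0,50]]';python3 -c "
from h import *
stat();shot('top','t7');shot('scene','s7');crop('s7',180,130,380,280,4,'c8');crop('t7',170,150,330,260,5,'c9')"
```

```text
time: 8.6
position: [0.5111, 0.2221, 0.1272]
tool_rot: [0.517, 0.533, -1.478]
ft_force: [-0.9, 1.9, -0.9]
grip_width: 0.571
t 8.6 tip w [0.5153 0.0799 0.0137] tip c [-0.1217 -0.0002  0.0137] x [ 0.023 -0.781 -0.623] y [1.   0.03 0.  ] z [ 0.018 -0.623  0.782] F [-0.9  1.9 -0.9] w 0.571 q [-1.01  0.69  0.43  1.77  0.47  1.3  -0.83]
time: 9.1
position: [0.5124, 0.1825, 0.1342]
tool_rot: [0.517, 0.532, -1.477]
ft_force: [-0.4, 2.3, -1.1]
grip_width: 0.577
t 9.1 tip w [0.5167 0.0403 0.0207] tip c [-0.0821  0.0001  0.0207] x [ 0.024 -0.781 -0.624] y [1.   0.03 0.  ] z [ 0.018 -0.623  0.782] F [-0.4  2.3 -1.1] w 0.577 q [-0.99  0.65  0.46  1.83  0.51  1.26 -0.81]
```

View pics/c8.png

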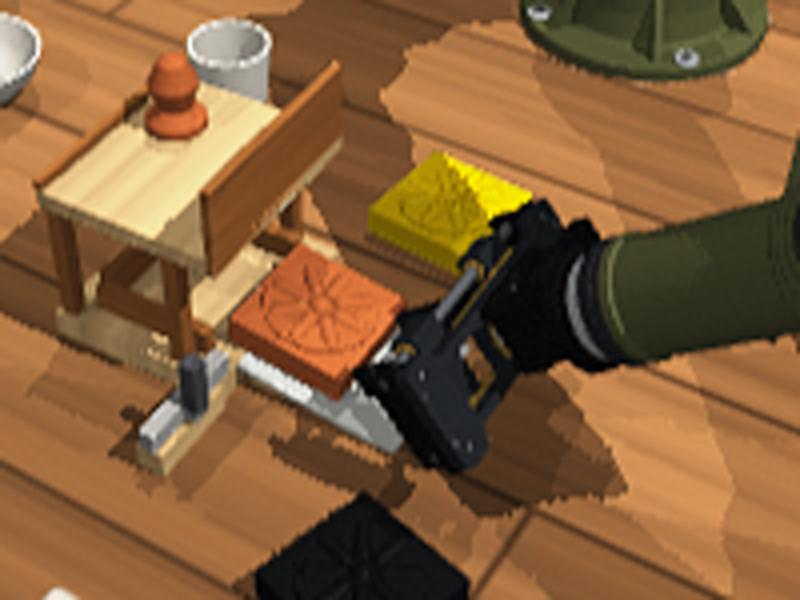

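View pics/c9.png

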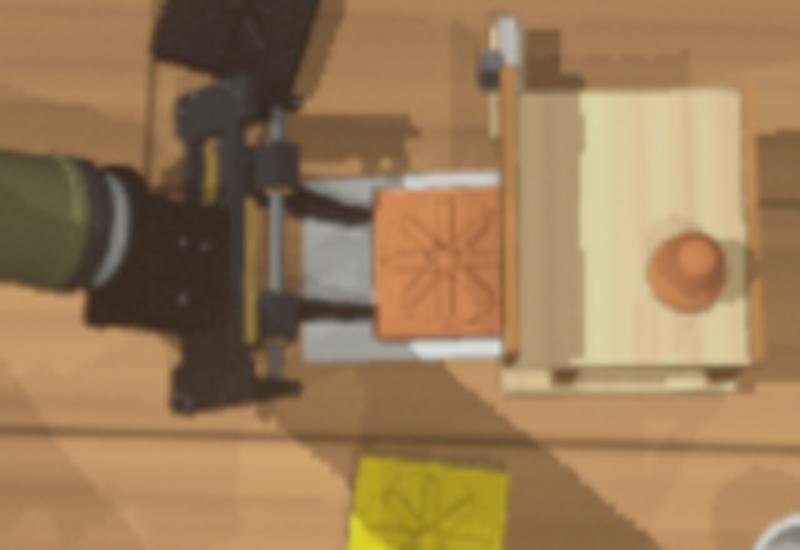

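```bash
python3 -m creep '[[4.1,0,4.5,0,0,0,50],[4.1,0,4.5,0,0,0,50],[3.4,0,3.75,0,0,0,50],[3.4,0,3.75,0,0,0,50],[3.4,0,3.75,0,0,0,50]]';  python3 -c "
from h import *
stat()"; python3 -m creep '[[3.2,0,4,0,0,0,50],[3.2,0,4,0,0,0,50],[3.2,0,4,0,0,0,50],[3.2,0,4,0,0,0,50],[0,0,0,0,0,0,50]]';python3 -c "
from h import *
stat();shot('top','t8');shot('scene','s8');crop('s8',180,130,380,280,4,'c8');crop('t8',170,150,330,260,5,'c9')"
```

```text
time: 9.7
position: [0.5133, 0.1561, 0.1386]
tool_rot: [0.518, 0.532, -1.477]
ft_force: [0.3, 4.3, 2.7]
grip_width: 0.578
t 9.7 tip w [0.5177 0.0139 0.0251] tip c [-0.0557  0.0004  0.0251] x [ 0.024 -0.781 -0.624] y [1.    0.03  0.001] z [ 0.018 -0.623  0.782] F [0.3 4.3 2.7] w 0.578 q [-0.97  0.63  0.47  1.87  0.53  1.23 -0.8 ]
time: 10.2
position: [0.5136, 0.1344, 0.1429]
tool_rot: [0.516, 0.531, -1.48]
ft_force: [0.6, 0.2, -0.0]
grip_width: 0.574
t 10.2 tip w [ 0.5175 -0.008   0.0296] tip c [-0.0338 -0.0005  0.0296] x [ 0.022 -0.782 -0.622] y [ 1.     0.028 -0.   ] z [ 0.017 -0.622  0.783] F [ 0.6  0.2 -0. ] w 0.574 q [-0.96  0.61  0.49  1.89  0.55  1.21 -0.79]
```

View pics/c8.png

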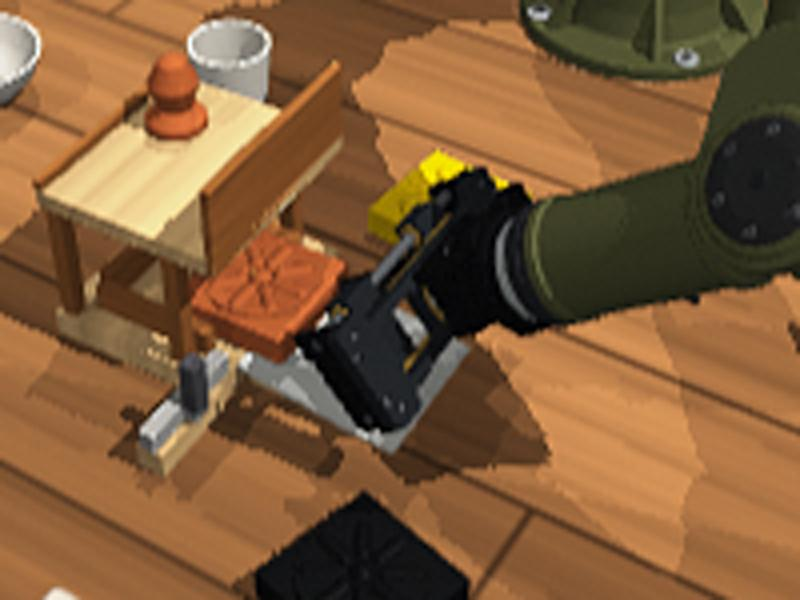

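View pics/c9.png

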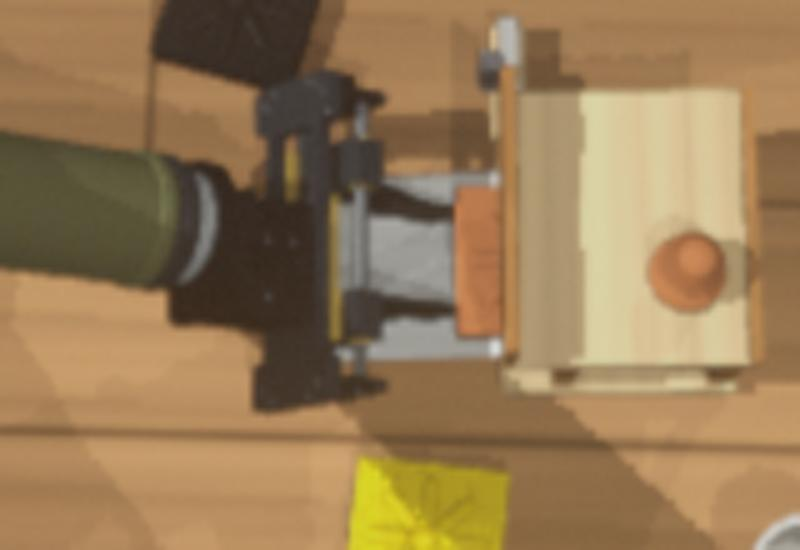

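```bash
python3 -m creep '[[3.5,0,3.6,0,0,0,50],[3.5,0,3.6,0,0,0,50],[3.7,0,3.3,0,0,0,50],[3.9,0,3.1,0,0,0,50],[3.9,0,3.1,0,0,0,50]]';  python3 -c "
from h import *
stat()"; python3 -m creep '[[3.1,0,2.5,0,0,0,50],[2.4,0,1.9,0,0,0,50],[2.4,0,1.9,0,0,0,50],[1.6,0,1.2,0,0,0,50],[1.6,0,1.2,0,0,0,50]]';python3 -c "
from h import *
stat()"
```

```text
time: 10.8
position: [0.5145, 0.1109, 0.1444]
tool_rot: [0.517, 0.532, -1.477]
ft_force: [-0.5, 1.7, -1.0]
grip_width: 0.573
t 10.8 tip w [ 0.5188 -0.0314  0.0309] tip c [-0.0104  0.0001  0.0309] x [ 0.024 -0.781 -0.624] y [1.   0.03 0.  ] z [ 0.018 -0.623  0.782] F [-0.5  1.7 -1. ] w 0.573 q [-0.94  0.59  0.51  1.92  0.57  1.18 -0.77]
time: 11.3
position: [0.515, 0.0972, 0.1443]
tool_rot: [0.517, 0.532, -1.477]
ft_force: [0.6, 2.0, -0.7]
grip_width: 0.575
t 11.3 tip w [ 0.5193 -0.045   0.0308] tip c [0.0033 0.0002 0.0308] x [ 0.024 -0.781 -0.624] y [1.   0.03 0.  ] z [ 0.018 -0.623  0.782] F [ 0.6  2.  -0.7] w 0.575 q [-0.92  0.58  0.52  1.93  0.58  1.16 -0.77]
```

Now creeping to the stop, watching the force.

```bash
python3 -m creep '[[1.6,0,1.2,0,0,0,50],[1.2,0,0.9,0,0,0,50],[1.2,0,0.9,0,0,0,50]]';  python3 -m creep '[[0.8,0,0.6,0,0,0,50],[0.8,0,0.6,0,0,0,50]]';python3 -m creep '[[0.8,0,0.6,0,0,0,50],[0.8,0,0.6,0,0,0,50]]';python3 -c "
from h import *
stat()"
```

```text
time: 11.6
position: [0.5152, 0.0923, 0.1442]
tool_rot: [0.517, 0.532, -1.477]
ft_force: [-0.3, 1.8, 0.8]
grip_width: 0.576
time: 11.8
position: [0.5153, 0.0902, 0.1442]
tool_rot: [0.517, 0.532, -1.477]
ft_force: [-0.4, 2.1, 0.0]
grip_width: 0.574
time: 12.0
position: [0.5153, 0.0882, 0.1441]
tool_rot: [0.517, 0.532, -1.477]
ft_force: [0.7, 2.7, 1.9]
grip_width: 0.572
t 12.0 tip w [ 0.5197 -0.054   0.0306] tip c [0.0122 0.0003 0.0306] x [ 0.024 -0.781 -0.624] y [1.    0.03  0.001] z [ 0.018 -0.623  0.782] F [0.7 2.7 1.9] w 0.572 q [-0.92  0.58  0.52  1.94  0.59  1.15 -0.76]
```

```bash
for i in 1 2 3; do python3 -m creep '[[0.8,0,0.6,0,0,0,50],[0.4,0,0.3,0,0,0,50]]' | grep -E "pos|ft"; done;python3 -c "
from h import *
stat()"
```

```text
position: [0.5153, 0.0876, 0.1441]
ft_force: [-1.8, 5.8, 3.6]
position: [0.5153, 0.0873, 0.1442]
ft_force: [-3.7, 10.6, 6.5]
position: [0.5153, 0.087, 0.1443]
ft_force: [-5.5, 14.8, 9.2]
t 12.6 tip w [ 0.5199 -0.0548  0.0304] tip c [0.0131 0.0005 0.0304] x [ 0.025 -0.779 -0.626] y [0.999 0.032 0.001] z [ 0.019 -0.626  0.78 ] F [-5.5 14.8  9.2] w 0.573 q [-0.91  0.58  0.52  1.95  0.59  1.15 -0.76]
```

```bash
python3 -m creep '[[-4,0,-3,0,0,0,50],[-12,0,-10,0,0,0,50],[-20,0,-14,0,0,0,50],[-30,0,-10,0,0,0,50],[-40,0,0,0,0,0,50]]'; python3 -m creep '[[-40,0,0,0,0,0,50],[-40,0,0,0,0,0,50],[0,0,0,0,0,0,50]]';python3 -c "
from h import *
stat();shot('top','t9');shot('scene','s9');shot('wrist','w9');crop('s9',200,140,320,250,6,'c8');crop('w9',150,60,400,260,3,'c9')"
```

```text
time: 13.1
position: [0.5111, 0.19, 0.1797]
tool_rot: [0.513, 0.533, -1.48]
ft_force: [0.7, 0.2, -0.6]
grip_width: 0.575
time: 13.4
position: [0.5106, 0.258, 0.2334]
tool_rot: [0.522, 0.535, -1.468]
ft_force: [0.5, -0.2, -0.2]
grip_width: 0.576
t 13.4 tip w [0.5163 0.1164 0.1192] tip c [-0.1582  0.0018  0.1192] x [ 0.031 -0.778 -0.628] y [0.999 0.037 0.004] z [ 0.02  -0.627  0.778] F [ 0.5 -0.2 -0.2] w 0.576 q [-1.06  0.56  0.45  1.7   0.49  1.49 -0.76]
```

View pics/c8.png

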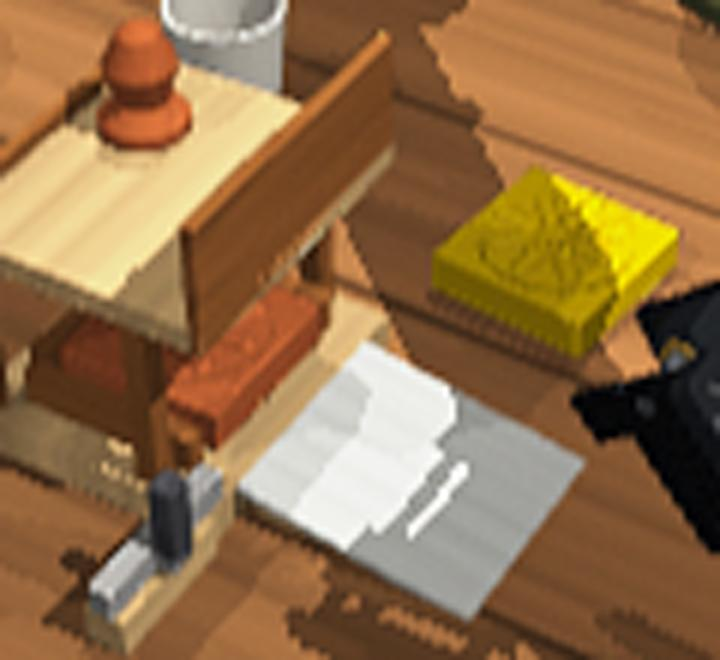

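View pics/w9.png

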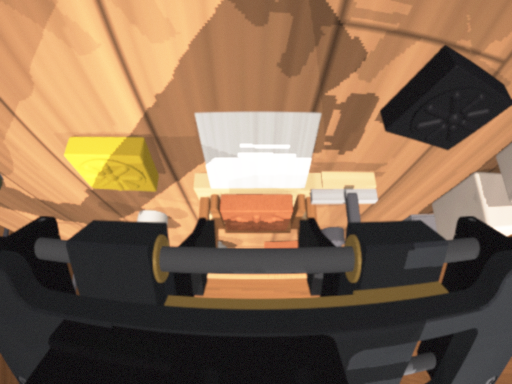

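```bash
python3 - <<'E'
from h import *
d=load('s9'); crop('s9',222,180,262,220,16,'c10')
q=proj(d,[c2w(.018,.045,.044),c2w(.018,-.045,.044),c2w(.018,.045,.02),c2w(.018,-.045,.02),c2w(0,.056,.02),c2w(0,-.056,.02)]);print(q.round(1).tolist(),((q-[222,180]+.5)*16).round().tolist())
print(proj(d,[c2w(-6e-3,.115-t,.060) for t in (0,.0075,.015)]).round(1))
E
```

```text
[[234.9, 209.3], [252.7, 190.3], [235.3, 215.7], [252.9, 196.6], [238.6, 220.6], [260.2, 196.5]] [[214.0, 477.0], [499.0, 173.0], [222.0, 579.0], [502.0, 274.0], [273.0, 657.0], [619.0, 272.0]]
[[226.7 224.9]
 [228.4 223. ]
 [230.1 221.2]]
```

View pics/c10.png

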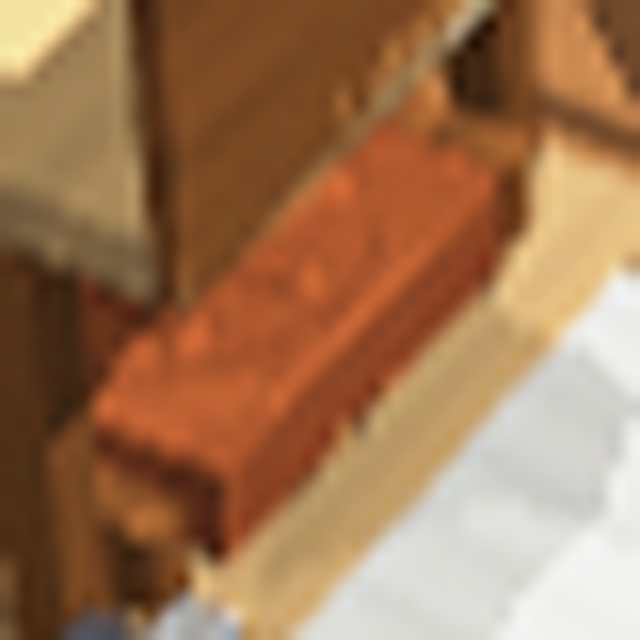

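```bash
python3 - <<'E'
from h import *
crop('t9',255,145,295,185,16,'c11'); crop('s9',205,205,245,245,16,'c12')
d=load('t9')
for t in (0,.0075,.015):
  print(t,"top",((proj(d,[c2w(-6e-3,.115-t,.076),c2w(-.006,.068-t,.037)])-[255,145]+.5)*16).round().tolist(),"scene",((proj(load('s9'),[c2w(-6e-3,.115-t,.076),c2w(-6e-3,.115-t,.031)])-[205,205]+.5)*16).round().tolist())
E
```

```text
0 top [[203.0, 260.0], [199.0, 558.0]] scene [[348.0, 254.0], [368.0, 451.0]]
0.0075 top [[203.0, 300.0], [200.0, 597.0]] scene [[376.0, 225.0], [395.0, 421.0]]
0.015 top [[203.0, 339.0], [200.0, 636.0]] scene [[404.0, 195.0], [422.0, 392.0]]
```

View pics/c11.png

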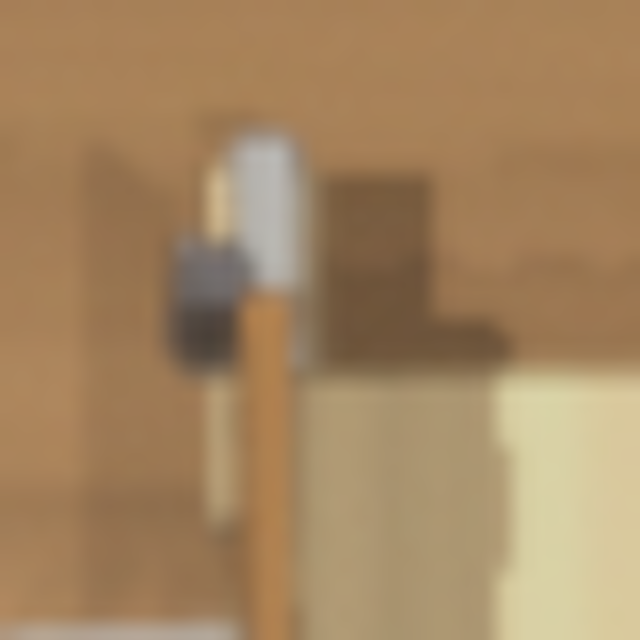

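View pics/c12.png

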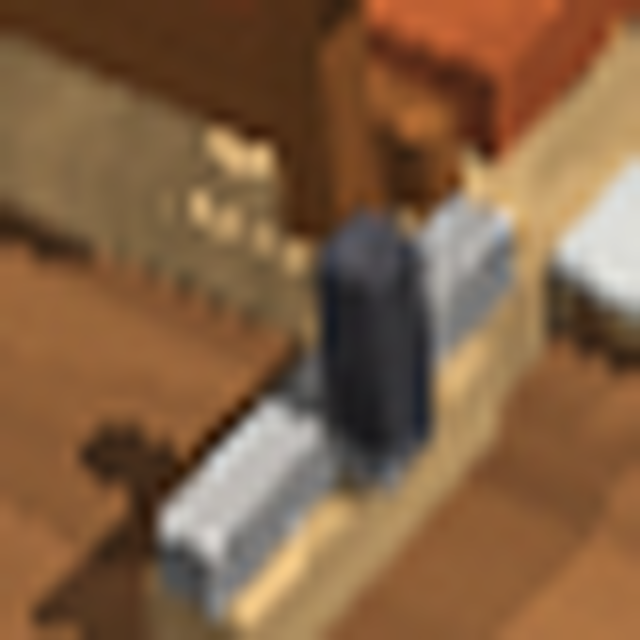

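```bash
python3 -c "
from h import *
stat();plan(c2w(-.06,.112,.060),lean(.9,1))"; python3 -m creep '[[5,37,-10,-0.004,-0.001,-0.01,34],[20,37,-5,0,0,0,34],[30,37,0,0,0,0,34],[30,0,0,0,0,0,34],[0,0,0,0,0,0,34]]'; python3 -c "
from h import *
stat();plan(c2w(-.06,.112,.05),lean(.9,1));plan(c2w(-.005,.112,.049),lean(.9,1));shot('scene','s10');shot('top','t10');crop('s10',190,140,330,260,5,'c8');crop('t10',200,120,330,230,6,'c9')"
```

```text
t 13.55 tip w [0.5142 0.1092 0.117 ] tip c [-0.151  -0.0004  0.117 ] x [ 0.023 -0.782 -0.622] y [ 1.     0.029 -0.   ] z [ 0.018 -0.622  0.783] F [ 0.2  0.3 -0.9] w 0.575 q [-1.06  0.56  0.45  1.71  0.49  1.49 -0.76]
tcp target [0.6251 0.1639 0.1731] world shift [ 0.115  -0.0876 -0.0572]
shift now-axes mm [106.7 112.4  11.9] turn [ 0.0005 -0.0011 -0.    ] shift target-axes [106.7 112.5  11.7]
time: 14.05
position: [0.6215, 0.1902, 0.1619]
tool_rot: [0.504, 0.534, -1.499]
ft_force: [-0.1, -0.9, 0.6]
grip_width: 0.396
t 14.05 tip w [0.6219 0.0468 0.0497] tip c [-0.0856  0.1054  0.0497] x [ 0.002 -0.787 -0.616] y [ 1.     0.014 -0.015] z [ 0.02  -0.616  0.787] F [-0.1 -0.9  0.6] w 0.396 q [-0.87  0.77  0.47  1.55  0.48  1.36 -0.65]
tcp target [0.6251 0.1639 0.1631] world shift [ 0.0036 -0.0263  0.0012]
shift now-axes mm [19.9  3.2 17.2] turn [0.0027 0.0066 0.0206] shift target-axes [19.9  2.8 17.3]
tcp target [0.6267 0.1089 0.1621] world shift [ 0.0052 -0.0812  0.0002]
shift now-axes mm [63.8  4.  50.3] turn [0.0027 0.0066 0.0206] shift target-axes [63.6  2.8 50.8]
```

View pics/c8.png

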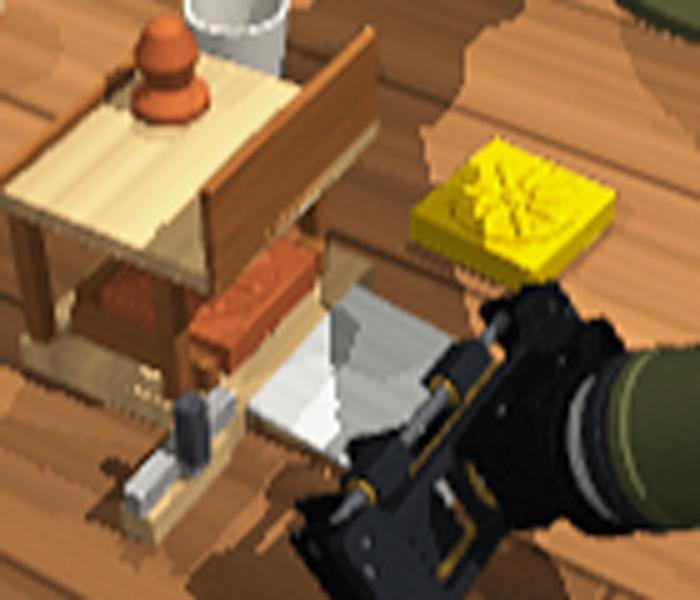

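View pics/c9.png

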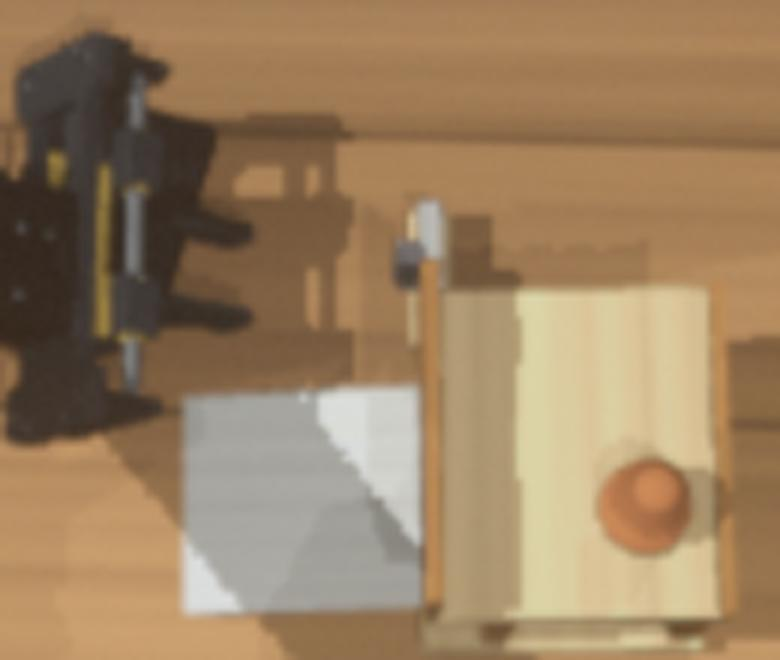

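```bash
python3 -m creep '[[13,3,10,0.003,0.0066,0.02,34],[13,0,10,0,0,0,34],[13,0,10,0,0,0,34],[0,0,0,0,0,0,34],[0,0,0,0,0,0,34]]'; python3 -c "
from h import *
stat();plan(c2w(-.005,.112,.049),lean(.9,1));shot('top','t11');shot('scene','s11');crop('s11',190,140,330,260,5,'c8');crop('t11',220,130,310,220,8,'c9')"
```

```text
time: 14.65
position: [0.6267, 0.1485, 0.1648]
tool_rot: [0.524, 0.534, -1.467]
ft_force: [0.5, 0.7, 0.4]
grip_width: 0.39
t 14.65 tip w [0.6327 0.0071 0.0505] tip c [-0.0456  0.1151  0.0505] x [ 0.033 -0.777 -0.628] y [0.999 0.037 0.006] z [ 0.019 -0.628  0.778] F [0.5 0.7 0.4] w 0.39 q [-0.84  0.74  0.49  1.61  0.52  1.27 -0.63]
tcp target [0.6267 0.1089 0.1621] world shift [-0.     -0.0396 -0.0027]
shift now-axes mm [32.5 -1.5 22.8] turn [ 0.0006 -0.0086 -0.0104] shift target-axes [32.7 -1.2 22.5]
```

View pics/c8.png

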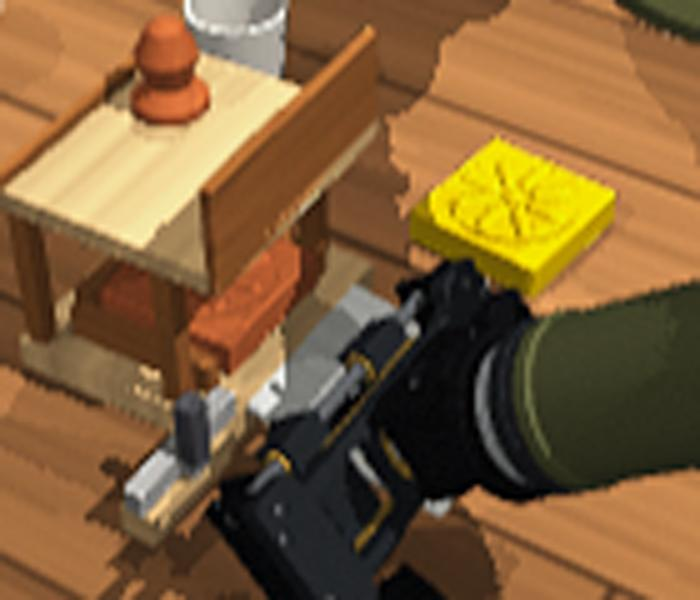

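View pics/c9.png

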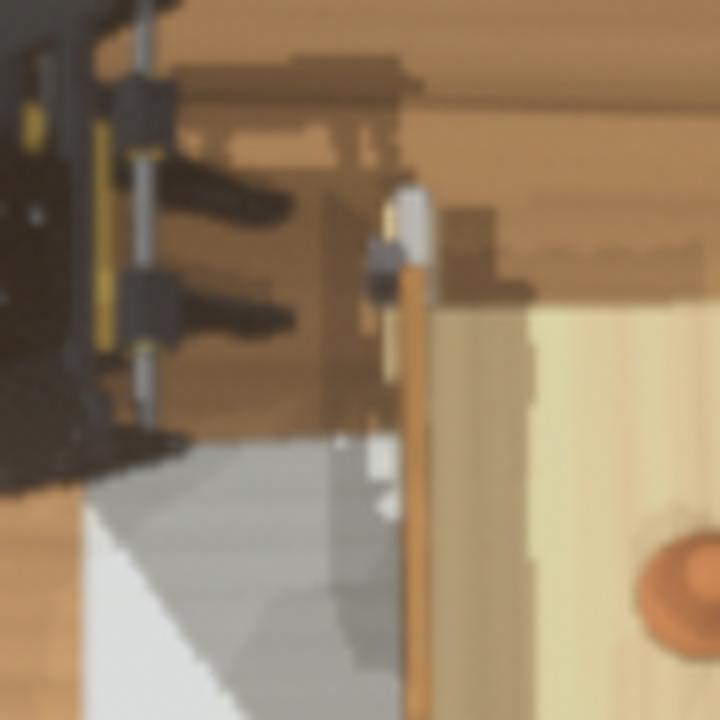

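```bash
python3 -m creep '[[11,-1,7.5,0,-0.008,-0.01,34],[11,0,7.5,0,0,0,34],[10.5,0,7.5,0,0,0,34],[0,0,0,0,0,0,34],[0,0,0,0,0,0,34]]'; python3 -c "
from h import *
stat();shot('top','t12');shot('scene','s12');crop('s12',190,140,330,260,5,'c8');crop('t12',220,130,310,220,8,'c9')"
```

```text
time: 15.25
position: [0.6271, 0.1084, 0.1619]
tool_rot: [0.515, 0.531, -1.479]
ft_force: [-0.5, 0.8, 0.3]
grip_width: 0.392
t 15.25 tip w [ 0.6312 -0.0341  0.0488] tip c [-0.0045  0.1124  0.0488] x [ 0.023 -0.783 -0.622] y [ 1.     0.029 -0.   ] z [ 0.018 -0.621  0.783] F [-0.5  0.8  0.3] w 0.392 q [-0.81  0.73  0.51  1.65  0.54  1.23 -0.61]
```

View pics/c8.png

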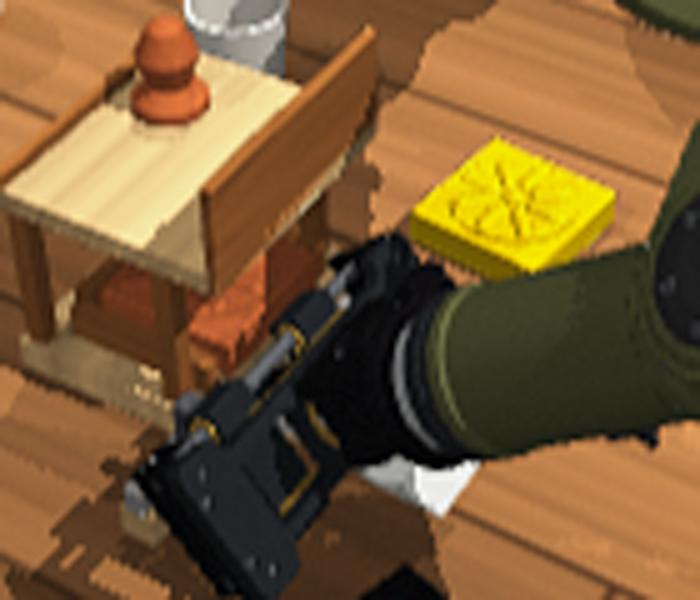

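View pics/c9.png

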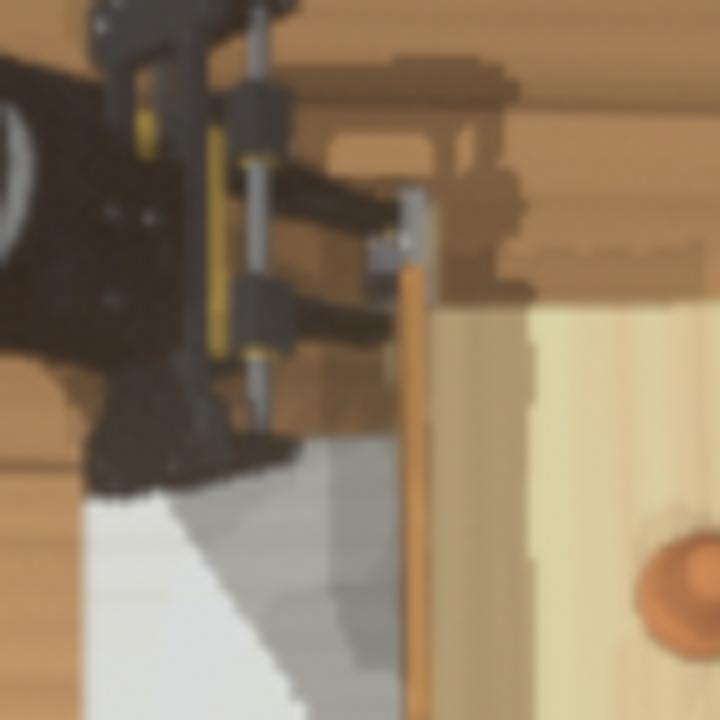

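```bash
python3 -m creep '[[0,-5,0,0,0,0,34],[0,-5,0,0,0,0,34],[0,-7,0,0,0,0,34],[0,-8,0,0,0,0,34],[0,-8,0,0,0,0,34]]'; python3 -c "
from h import *
stat()";  python3 -m creep '[[0,-8,0,0,0,0,34],[0,-8,0,0,0,0,34],[0,-8,0,0,0,0,34],[0,-7,0,0,0,0,34],[0,-4,0,0,0,0,34]]'; python3 -c "
from h import *
stat();shot('top','t13');shot('scene','s13');crop('s13',190,140,330,260,5,'c8');crop('t13',220,130,310,220,8,'c9')"
```

```text
time: 15.85
position: [0.5936, 0.1089, 0.1619]
tool_rot: [0.515, 0.532, -1.476]
ft_force: [2.7, 1.0, 0.2]
grip_width: 0.391
t 15.85 tip w [ 0.5981 -0.0335  0.0486] tip c [-0.006   0.0793  0.0486] x [ 0.025 -0.782 -0.622] y [1.    0.031 0.   ] z [ 0.02  -0.622  0.783] F [2.7 1.  0.2] w 0.391 q [-0.85  0.68  0.52  1.73  0.55  1.22 -0.65]
time: 16.35
position: [0.5585, 0.1073, 0.1619]
tool_rot: [0.514, 0.531, -1.477]
ft_force: [1.6, 0.9, -0.9]
grip_width: 0.393
t 16.35 tip w [ 0.5628 -0.0352  0.0488] tip c [-0.0053  0.0439  0.0488] x [ 0.023 -0.783 -0.622] y [ 1.     0.03  -0.001] z [ 0.019 -0.621  0.783] F [ 1.6  0.9 -0.9] w 0.393 q [-0.89  0.62  0.52  1.82  0.57  1.21 -0.7 ]
```

View pics/c8.png

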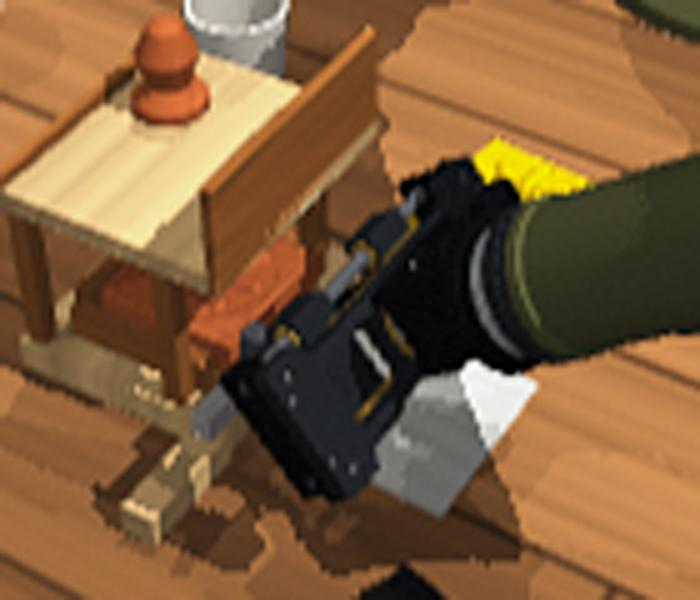

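View pics/c9.png

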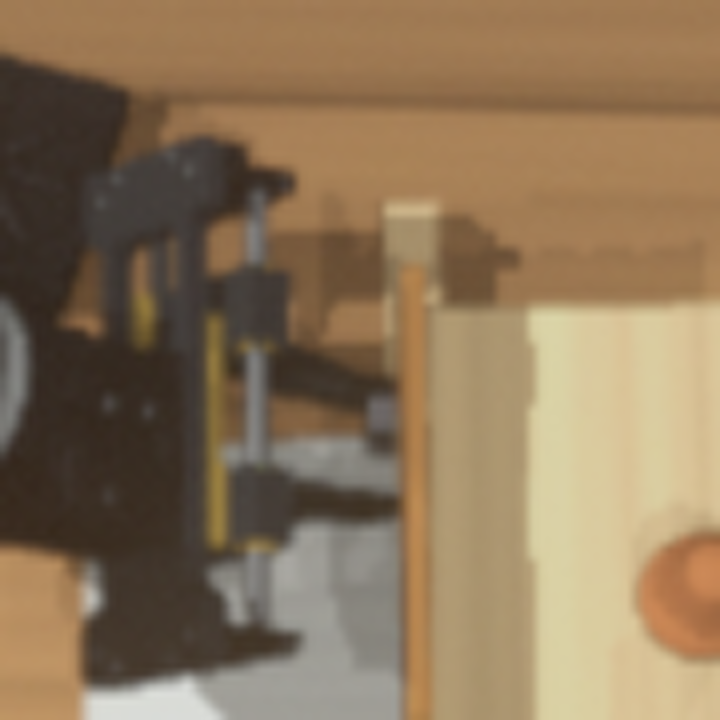

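Bolt is moving well (grip now near top px (267,182)). Next, slowly to its end, watching force.

```bash
python3 -m creep '[[0,-4,0,0,0,0,34],[0,-3,0,0,0,0,34],[0,-2,0,0,0,0,34]]'|grep -E "pos|ft"; for i in 1 2 3 4; do python3 -m creep '[[0,-1,0,0,0,0,34],[0,-0.5,0,0,0,0,34]]'|grep -E "pos|ft"; done; python3 -c "
from h import *
stat()"
```

```text
position: [0.5501, 0.1066, 0.162]
ft_force: [1.2, -1.2, 0.6]
position: [0.5487, 0.1066, 0.162]
ft_force: [2.7, -0.7, 0.0]
position: [0.5472, 0.1067, 0.1619]
ft_force: [2.1, -0.4, 0.9]
position: [0.5459, 0.1068, 0.162]
ft_force: [3.5, -1.7, -1.1]
position: [0.5453, 0.1067, 0.1621]
ft_force: [8.0, -4.8, -3.6]
t 17.55 tip w [ 0.5502 -0.0357  0.0488] tip c [-0.0052  0.0314  0.0488] x [ 0.027 -0.782 -0.622] y [0.999 0.033 0.002] z [ 0.019 -0.622  0.783] F [ 8.  -4.8 -3.6] w 0.392 q [-0.91  0.6   0.52  1.85  0.57  1.2  -0.71]
```

```bash
python3 -m creep '[[0,-1,0,0,0,0,34],[0,0,0,0,0,0,34]]'; python3 -c "
from h import *
stat()"; python3 -m creep '[[0,6,0,0,0,0,34],[0,4,0,0,0,0,34],[0,0,0,0,0,0,34]]'; python3 -c "
from h import *
stat();shot('wrist','w14');shot('scene','s14')
crop('s14',190,140,330,260,5,'c8')"
```

```text
time: 17.75
position: [0.5449, 0.1067, 0.1622]
tool_rot: [0.517, 0.53, -1.472]
ft_force: [9.3, -5.3, -4.9]
grip_width: 0.394
t 17.75 tip w [ 0.5502 -0.0356  0.0489] tip c [-0.0053  0.0314  0.0489] x [ 0.029 -0.782 -0.623] y [0.999 0.034 0.004] z [ 0.019 -0.622  0.783] F [ 9.3 -5.3 -4.9] w 0.394 q [-0.91  0.6   0.52  1.86  0.57  1.2  -0.72]
time: 18.05
position: [0.5533, 0.1073, 0.1617]
tool_rot: [0.515, 0.531, -1.478]
ft_force: [0.2, -0.3, 0.1]
grip_width: 0.392
t 18.05 tip w [ 0.5575 -0.0352  0.0486] tip c [-0.0055  0.0386  0.0486] x [ 0.023 -0.783 -0.622] y [ 1.     0.03  -0.001] z [ 0.019 -0.621  0.783] F [ 0.2 -0.3  0.1] w 0.392 q [-0.9   0.62  0.52  1.83  0.57  1.21 -0.7 ]
```

View pics/c8.png

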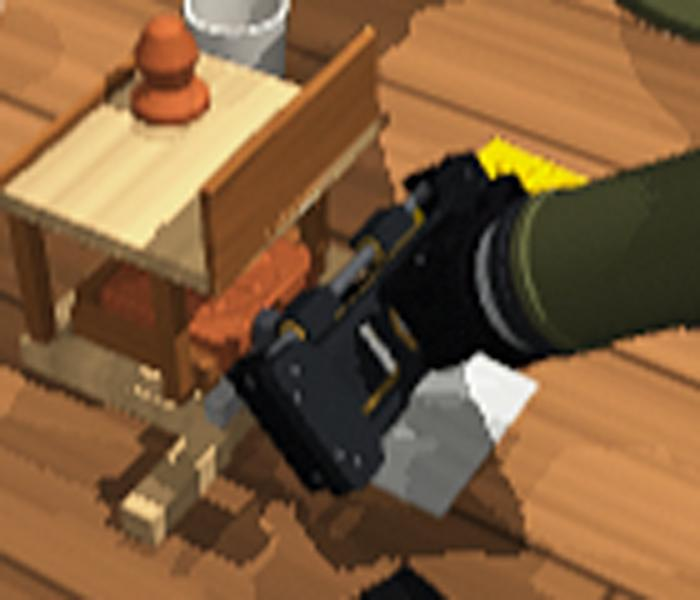

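```bash
python3 -m creep '[[-8,0,-6.2,0,0,0,34],[-16,0,-12.4,0,0,0,34],[-20,0,-15,0,0,0,34],[-35,0,-10,0,0,0,34],[-45,0,0,0,0,0,34]]'; python3 -m creep '[[-45,0,0,0,0,0,34],[-40,0,0,0,0,0,34],[0,0,0,0,0,0,34],[0,0,0,0,0,0,34]]';python3 -c "
from h import *
stat();shot('top','t15');shot('scene','s15');shot('wrist','w15')
crop('s15',195,145,285,235,8,'c8')
d=load('s15')
print(((proj(d,[c2w(-6e-3,.04,.076),c2w(-6e-3,.04,.031),c2w(0,.056,.02),c2w(0,-.056,.02),c2w(.018,.045,.044),c2w(.018,-.045,.044)])-[195,145]+.5)*8).round().tolist())"
```

```text
time: 18.65
position: [0.5478, 0.2341, 0.2034]
tool_rot: [0.511, 0.534, -1.478]
ft_force: [-0.1, -0.2, -0.4]
grip_width: 0.391
time: 19.05
position: [0.5466, 0.3005, 0.2578]
tool_rot: [0.515, 0.533, -1.474]
ft_force: [-0.6, -1.0, -0.4]
grip_width: 0.393
t 19.05 tip w [0.5514 0.1582 0.1444] tip c [-0.199   0.0382  0.1444] x [ 0.027 -0.782 -0.623] y [ 0.999  0.034 -0.   ] z [ 0.021 -0.623  0.782] F [-0.6 -1.  -0.4] w 0.393 q [-1.05  0.63  0.45  1.53  0.46  1.58 -0.7 ]
[[387.0, 465.0], [392.0, 563.0], [353.0, 609.0], [526.0, 416.0], [323.0, 519.0], [466.0, 367.0]]
```

View pics/c8.png

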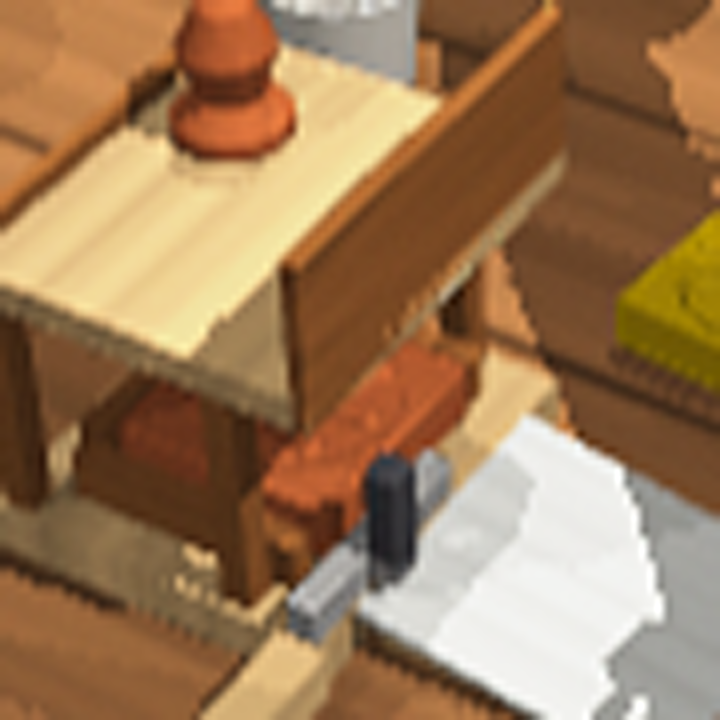

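View pics/w15.png

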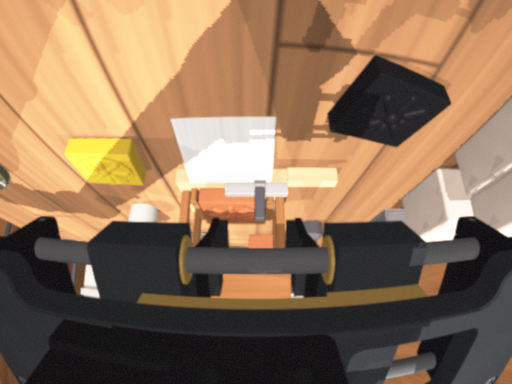

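View pics/t15.png

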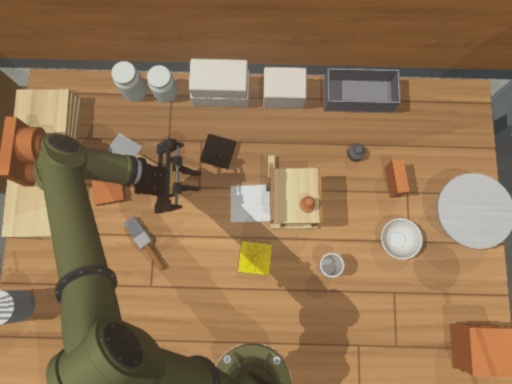

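```bash
python3 -c "
from h import *
from bench import ctrl
stat();print(ctrl.close_job())"
```

```text
t 19.2 tip w [0.551  0.1542 0.1437] tip c [-0.195   0.0376  0.1437] x [ 0.022 -0.784 -0.62 ] y [ 1.     0.029 -0.002] z [ 0.02  -0.62   0.784] F [-0.5  0.2  0.6] w 0.393 q [-1.05  0.63  0.45  1.54  0.46  1.58 -0.7 ]
the job is handed in; nothing more can be done
None
```

The rosette tile is home against the stop in the lower bay and the steel bolt is fully across behind it. I handed the job in at 19.2 s, with the gripper well clear and touching nothing.

**What I did:** I pushed the tile about 45 mm sideways onto the ramp's centre line. I then pushed it by its rear face, with the tool leaned back, up the ramp and slowly on to the stop. Last, I pushed the bolt by its grip to the end of its travel.

**Last checks:**
- **Tile:** the push force rose from about 2 N to 15 N while the tile barely moved. In the scene picture its top rear corners lay within about 1 pixel of the home position, and its rear face stood square to the bay.
- **Bolt:** the force rose to about 9 N with the tool within 1.5 mm of the expected end position. The grip's top lay within about 1 pixel of where 75 mm of travel puts it.
- **Bystanders:** those visible in the last pictures stood where they were. In the top view the arm partly hid the plain tile and the spatula.

**Disagreement:** the ramp's crest and the tile's lower rear edge appeared 1 to 2 pixels off my prediction, roughly within the camera calibration error, so I rely on the contact force for the tile being home. At the stop there was also a sideways force of about 5 N, which went away when I backed off.

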